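Line up power modules for laser marking and set the guarded count dial

ROBOT

A 6-joint arm with a two-finger parallel gripper is mounted at the origin on the work surface. World frame = base frame: x ahead of the robot, y to its left, z up, the work surface at z = 0. Lengths are in m, angles in rad, forces in N, time in s.
With the tool pointing down it reaches from about 0.35 to 0.775 m from the base axis. Payload 7.3 kg.
Tool frame: the origin (TCP) lies on the centre line of the jaws, within the pads' length; the fingertips stand 17 mm ahead of it and the grasp point (between the pads) lies 2 mm behind it (robot.tip_extent is the distance from the TCP to the fingertips, in m); z points along the fingers, y is the line along which they close (so a half turn about z gives the same grasp; the last joint's range is limited). The gripper opens to 92 mm and grips with 3 to 60 N. Pads are 19 mm wide; open, the fingers measure 130 mm over their backs; the gripper's body (75 mm by 190 mm) begins 47 mm behind the grasp point.
Start: joints at [-1.345, 0.342, 1.524, -0, 1.275, -0.146], TCP at [0.191, -0.489, 0.215] pointing down, gripper open.
Joint ranges: [-2.53, 2.53], [-0.77, 2.02], [0.04, 2.7], [-1, 4.14], [0.28, 2.66], [-3.11, 3.11]. Speed limits (rad/s): [2.57, 2.57, 3.14, 3.14, 3.14, 3.14].

INTERFACE

Orientations are given as [roll, pitch, yaw] about the fixed x, y, z axes, in that order (R = Rz(yaw) Ry(pitch) Rx(roll)).
In Python, from cell import robot gives the robot as it stands.
- The arm moves only by the tool step_arm, never from a script. Its argument "motion" is a list of rows, each a list of 2 entries, a list of its own where there are three numbers: the shift along the tool's x, y, z in units of 60 mm (1.0 is 60 mm), then the turn about the tool's z in rad. In form: [[[x, y, z], spin], ...]. A call has 1 to 10 rows; each row is the pose to reach, as a shift and turn from the pose commanded when the call began, along the tool's axes at that moment; what a row does not reach only later rows make up. A row lasts 1/8 s, in which the tool goes at most 62.5 mm and 10.7 degrees, less where a joint would pass 70% of its speed; a pose out of reach is approached as far as the arm can. A call with a gripper value outside its range is refused whole. "hand" is the closure in counts, from 0 (fully open) to 255 (shut), set as the call begins (left out, the last holds). The fingers move at their own pace and stop on an object; "squeeze" is the grip in N (left out, the last holds). Time passes only in rows, so rows that repeat a pose let the fingers close. It gives the time, the measured TCP pose, the force, the opening and the grip force at its end, in the units of the state.
- robot.observe(): the state, without advancing time (a new reading comes with each control period).
- robot.read_camera(name): name is "side" or "top" or "wrist"; returns a dict with "pixels" (400x640x3 uint8, red, green, blue), "intrinsics" (3x3 intrinsics, pixels), "xyz" and "rotation" of the camera in the world; the wrist camera has in their place "T_tool_cam" (4x4, takes a point from camera to tool coordinates, whose origin is the TCP and whose axes are the flange's). Camera axes: x right, y up, looking along -z (the intrinsics and any distortion apply to the point x, -y, -z); pixel columns grow to the right and rows downward; lengths in m; the calibration is good to about 2 mm. A picture is of the moment at which its call begins: read the wrist's pose just before it. There is no depth.
- robot.hand_in(): hands the job in; it is judged then, once.
The state is a dict: "time": time; "qpos": joint angles; "qvel": joint speeds; "joint_efforts": joint torques, N m; "tool_pos": TCP position; "tool_rot": TCP orientation; "contact_force": force on the tool from outside, world axes, zero at the start; "torque": the same for the moment, N m; "opening": finger opening in m; "grip_force": force on a finger pad.
Only numpy, scipy, OpenCV 4.12 (cv2) and the standard library are available. Lean on these libraries where they do the work, as an engineer would, in place of code of your own. Each camera call takes 0.05 s, during which the arm holds its last target. There are 200 camera calls.

TASK

Line up all the power modules for the marking laser, lying flat with the aluminium side up, in one straight row edge to edge without gaps: short ends square against the long fence of the L-shaped stop, the first one touching the end stop. Then flip the clear guard on the controller fully open, turn the dial under it to the mark with as many dots as there are modules, and shut the guard again. Leave the other things on the bench where they are.

Things in the scene. Friction and masses are not known exactly. Their poses are not given: they have to be found in the camera images.
- module1: a loose power-converter module (three to five identical ones are on the bench, the absent ones read None): flat black block with a bare aluminium plate on top and four small screw holes, 58 (its x) x 37 (its y) x 20 mm high, about 70 g; origin at the centre of its underside, z up; starts flat on the table
- module2: another module, the same as module1 (None when absent)
- module3: another module, the same as module1 (None when absent)
- module4: another module, the same as module1 (None when absent)
- module5: another module, the same as module1 (None when absent)
- stop: the fixed L-shaped steel stop, 10 mm high, on the table: origin at the inner corner at table height; the long fence (16 mm thick, 260 mm long) has its inner face in the plane x = 0 and runs along +y, the short end stop (16 mm thick, 85 mm long) has its inner face in the plane y = 0 and runs along -x; the modules belong in the open quarter x < 0, y > 0, on the table top
- slot1 (a point): where the centre of the underside of the first module of the row, counted from the end stop, belongs (29 mm from the fence, 18.5 mm from the end stop, on the table; x axis square to the fence; any module may be the first)
- slot2 (a point): where the centre of the underside of the second module of the row, counted from the end stop, belongs (29 mm from the fence, 55.5 mm from the end stop, on the table; x axis square to the fence; any module may be the second)
- slot3 (a point): where the centre of the underside of the third module of the row, counted from the end stop, belongs (29 mm from the fence, 92.5 mm from the end stop, on the table; x axis square to the fence; any module may be the third)
- slot4 (a point): where the centre of the underside of the fourth module of the row, counted from the end stop, belongs (29 mm from the fence, 129.5 mm from the end stop, on the table; x axis square to the fence; any module may be the fourth)
- slot5 (a point): where the centre of the underside of the fifth module of the row, counted from the end stop, belongs (29 mm from the fence, 166.5 mm from the end stop, on the table; x axis square to the fence; any module may be the fifth)
- controller: the fixed grey laser controller box, 180 (x) x 150 (y) x 50 mm high; origin at the centre of its underside, front towards -x; the dial stands on its top at the centre (x = y = 0), the clear guard covers it
- dial (a joint): count dial, rad: turns clockwise seen from above as it grows, range 0 to 2.2, stays where it is left (friction 0.04 N m). White dots on the box beside the dial mark the settings, one to five dots: one dot = 0, two = 0.4, three = 0.8, four = 1.2, five = 1.6. At 0 the white pointer line points to the controller's -x (its front), at pi/2 to its +y. Starts somewhere from one dot to two dots
- dial_grip (a point): on the dial's axis, 37 mm above the top of the controller box, where to grip: the dial has an upright bar grip 38 mm long (along the pointer line) x 14 mm wide, from 14 to 44 mm above the box top
- guard (a joint): clear plastic flip guard over the dial (a hood of 122 x 134 x 55 mm, 120 g, open at the rear and below), rad: 0 shut, 1.7 fully open against its limit; hinged along the controller's y axis at its rear edge, the front edge swings up and over away from the front. It falls shut from below about 1.0 and falls open and stays open from above about 1.2
- guard_handle (a point): centre of the guard's black bar handle, 40 mm long (along the controller's y) x 12 x 12 mm, on a 20 mm stem; it sits 17 mm clear above the guard's top, near its front edge (when shut 128 mm above the table, 110 mm ahead of the hinge and 78 mm above it)
- guard_hinge (a point): midpoint of the guard's hinge line, at the level of the controller's top, 60 mm behind the dial axis
- heatsink: bystander: small finned aluminium heat sink, 34 x 34 x 18 mm, origin under its centre
- flux_jar: bystander: small closed jar, 36 mm diameter, 40 mm high, origin under its centre
- solder_reel: bystander: grey solder reel lying flat, 56 mm diameter, 36 mm high, origin under its centre
- screwdriver: bystander: screwdriver 160 mm long with a black handle, behind the fence, origin under its middle
- mouse: bystander: black computer mouse, 100 x 60 x 30 mm, origin under its centre
- open_phone: bystander: opened phone, 150 x 72 x 8 mm, origin under its centre
Not all that is in view belongs to the job. What is shaped like the module2 but yellow is not meant. Leave any pink look-alike of the module3 alone.

How it is judged:
By the outcome, as a careful person would: the job done as asked, in the order asked, and still so for the second after the job is handed in, with the robot touching nothing.
Of module1, module2, module3, module4, module5 only 3 to 5 are there at a start; the rules pass over those that are not, and their reading is None.
At some moment in a run one of module1, module2, module3, module4, module5 may be knocked a few centimetres aside while the robot is not near it.
Once in a run the grip may slacken for a moment while it holds something.
It also fails if it takes over 210 s, if anything falls off the work surface, if the arm or the gripper's body presses on something with over 40 N, if the wrist force passes 120 N, or if a joint passes its speed limit or range.

## Working session

There is one attempt and no reset: what is moved stays moved. The work goes in short steps, Python scripts to look and compute and a tool call to move; the robot and the scene stay as the last step left them, time stands still between calls to the robot, and variables do not carry over. Pictures are saved under pics/ and viewed, at most 14 in all, crops included, and the job is handed in when it is done.

Besides the shell and the picture viewer there is one more tool, called after ">>>" as name(argument=value, ...) on one line, values as JSON. step_arm: Moves the arm, as the interface text tells. Its arguments: {"type":"object","properties":{"motion":{"type":"array"},"hand":{"type":"number"},"squeeze":{"type":"number"}},"required":["motion"]}

```bash
mkdir -p pics; ls; python3 - <<'E'
from cell import robot
import cv2,pickle
s=robot.observe();print(s)
d={}
for n in ["top","side","wrist"]:
    c=robot.read_camera(n);d[n]=c
    cv2.imwrite(f"pics/{n}0.png",c["pixels"][:,:,::-1])
    print(n,{k:v for k,v in c.items() if k!="pixels"})
pickle.dump(d,open("c0.pkl","wb"))
E
```

```text
pics
{'time': 0.0, 'qpos': array([-1.34499693e+00,  3.42714367e-01,  1.52501745e+00, -1.17749526e-05,
        1.27537868e+00, -1.46005981e-01]), 'qvel': array([-0.0001494 , -0.00190575,  0.00116285,  0.0004459 , -0.0003864 ,
       -0.00055486]), 'joint_efforts': array([ 6.54346641e-04, -4.31236231e+01, -2.44217527e+01,  7.16416142e-02,
        5.58476779e-02, -1.44411010e-04]), 'tool_pos': array([ 0.19065072, -0.48870892,  0.21404916]), 'tool_rot': array([-3.14008932e+00, -2.09688028e-04,  3.71808656e-01]), 'contact_force': array([ 0.6444471 , -0.48958037, -0.39719983]), 'torque': array([ 0.00103464, -0.02314217,  0.01106953]), 'grip_force': 0.0, 'opening': 0.09188268791664721}
top {'intrinsics': array([[496.92126667,   0.        , 325.1781905 ],
       [  0.        , 496.92126667, 195.67400763],
       [  0.        ,   0.        ,   1.        ]]), 'xyz': array([0.38562119, 0.03647427, 1.51414366]), 'rotation': array([ 0.10493665,  0.01301361, -1.55209704])}
side {'intrinsics': array([[410.59775121,   0.        , 319.33379416],
       [  0.        , 410.59775121, 195.15815423],
       [  0.        ,   0.        ,   1.        ]]), 'xyz': array([0.06044366, 0.66452919, 0.89760289]), 'rotation': array([ 0.77509246,  0.01355126, -2.48325138])}
wrist {'intrinsics': array([[291.42602364,   0.        , 319.15628244],
       [  0.        , 291.42602364, 197.01881936],
       [  0.        ,   0.        ,   1.        ]]), 'T_tool_cam': array([[-7.68085461e-04,  9.66939299e-01,  2.55005495e-01,
         6.93285175e-02],
       [ 9.99999700e-01,  7.16129242e-04,  2.96588602e-04,
        -4.76868116e-04],
       [ 1.04166283e-04,  2.55005646e-01, -9.66939558e-01,
        -1.70094708e-01],
       [ 0.00000000e+00,  0.00000000e+00,  0.00000000e+00,
         1.00000000e+00]])}
```

View pics/top0.png

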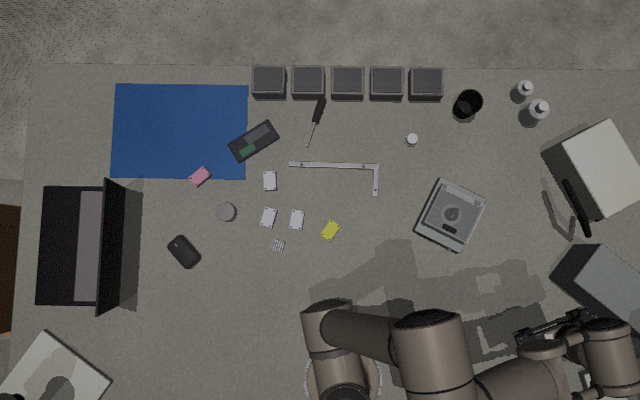

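View pics/side0.png

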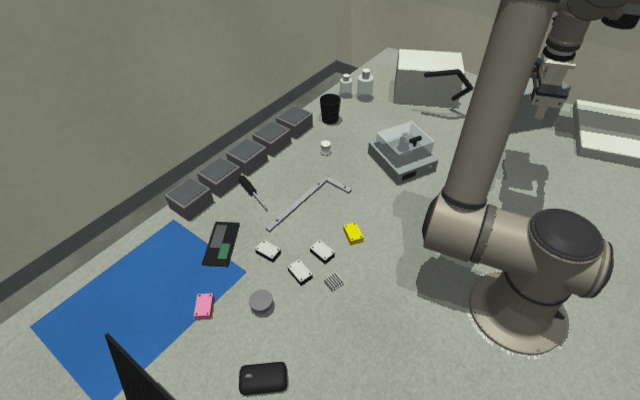

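```bash
cat > h.py <<'E'
import numpy as np,cv2
from scipy.spatial.transform import Rotation as R
from cell import robot
def cam(n):
    s=robot.observe();c=robot.read_camera(n)
    if n=="wrist":
        T=np.eye(4);T[:3,:3]=R.from_euler('xyz',s["tool_rot"]).as_matrix();T[:3,3]=s["tool_pos"];T=T@c["T_tool_cam"]
    else:
        T=np.eye(4);T[:3,:3]=R.from_euler('xyz',c["rotation"]).as_matrix();T[:3,3]=c["xyz"]
    return c["pixels"],c["intrinsics"],T
def unproj(uv,z,K,T):
    uv=np.atleast_2d(uv).astype(float)
    d=np.c_[(uv[:,0]-K[0,2])/K[0,0],-(uv[:,1]-K[1,2])/K[1,1],-np.ones(len(uv))]@T[:3,:3].T
    return T[:3,3]+d*((z-T[2,3])/d[:,2])[:,None]
def proj(p,K,T):
    q=(np.atleast_2d(p)-T[:3,3])@T[:3,:3]
    return np.c_[K[0,0]*q[:,0]/-q[:,2]+K[0,2],K[1,1]*-q[:,1]/-q[:,2]+K[1,2]]
def rects(px,K,T,z=.02,lo=150,sat=40,size=(.037,.058),tol=.012):
    """bright grey rectangles of about the module's size: x,y,yaw of long axis"""
    hsv=cv2.cvtColor(px,cv2.COLOR_RGB2HSV)
    m=((hsv[...,2]>lo)&(hsv[...,1]<sat)).astype(np.uint8)
    out=[]
    for c in cv2.findContours(m,cv2.RETR_EXTERNAL,cv2.CHAIN_APPROX_NONE)[0]:
        if len(c)<20: continue
        w=unproj(c[:,0],z,K,T)[:,:2]
        (x,y),(a,b),t=cv2.minAreaRect((w*1000).astype(np.float32))
        if a<b: t+=90;a,b=b,a
        if abs(b-size[0]*1e3)<tol*1e3 and abs(a-size[1]*1e3)<tol*1e3:
            out.append((round(x/1e3,4),round(y/1e3,4),round((t+90)%180-90,1),round(a,1),round(b,1),c[:,0].mean(0).round()))
    return out
E
python3 - <<'E'
from h import *
import pickle
d=pickle.load(open("c0.pkl","rb"))
c=d["top"];T=np.eye(4);T[:3,:3]=R.from_euler('xyz',c["rotation"]).as_matrix();T[:3,3]=c["xyz"];K=c["intrinsics"];px=c["pixels"]
for lo in(140,170,190):print(lo,*rects(px,K,T,lo=lo),sep="\n")
names=dict(corner=(375,168),f1=(289,165),f2=(378,167),e=(374,195),yellow=(330,230))
for k,v in names.items():print(k,unproj(v,.01,K,T).round(3))
print("dial",unproj((451,213),.09,K,T).round(3))
for k,v in dict(a=(441,178),b=(487,203),c=(460,251),d=(414,230)).items():print(k,unproj(v,.05,K,T).round(3))
cv2.imwrite("pics/crop0.png",cv2.resize(px[120:260,250:500,::-1],(800,448),interpolation=cv2.INTER_CUBIC))
E
```

```text
140
(0.4702, 0.1448, -8.5, 56.9, 36.7, array([296., 218.]))
(0.4761, 0.2308, -14.8, 57.1, 36.6, array([268., 216.]))
(0.5876, 0.2305, 1.7, 55.5, 36.6, array([269., 179.]))
(0.8369, -0.5991, 53.7, 53.2, 28.0, array([541., 104.]))
170
190
corner [[ 0.631 -0.092  0.01 ]]
f1 [[0.636 0.172 0.01 ]]
f2 [[ 0.635 -0.101  0.01 ]]
e [[ 0.548 -0.089  0.01 ]]
yellow [[0.44  0.042 0.01 ]]
dial [[ 0.492 -0.303  0.09 ]]
a [[ 0.598 -0.284  0.05 ]]
b [[ 0.526 -0.419  0.05 ]]
c [[ 0.384 -0.338  0.05 ]]
d [[ 0.443 -0.204  0.05 ]]
```

View pics/crop0.png

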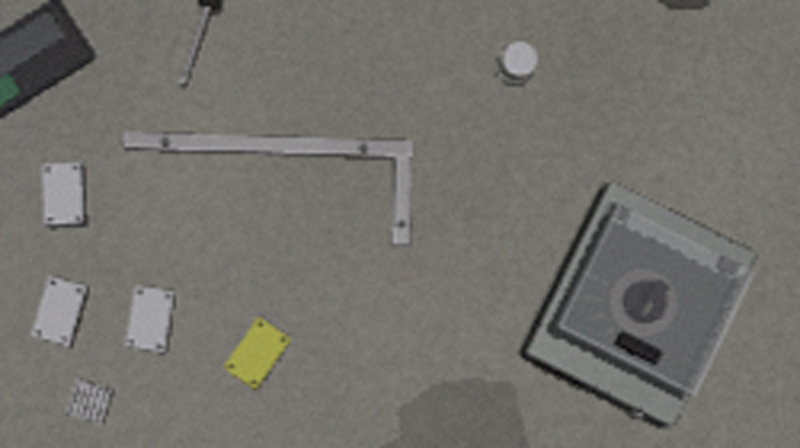

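>>> step_arm(motion=[[[0, 0, -1.4], 0], [[8.8, -6.7, -1.4], -1.2], [[8.8, -6.7, -1.4], -1.2], [[8.8, -6.7, -1.4], -1.2], [[8.8, -6.7, -1.4], -1.2], [[8.8, -6.7, -1.4], -1.2], [[8.8, -6.7, -1.4], -1.2], [[8.8, -6.7, -1.4], -1.2], [[8.8, -6.7, -1.4], -1.2], [[8.8, -6.7, -1.4], -1.2]], hand=0)

```text
time: 1.4
tool_pos: [0.4845, -0.0074, 0.2955]
tool_rot: [3.141, 0.0, 1.572]
contact_force: [0.8, -1.1, 0.3]
opening: 0.0917
grip_force: 0.0
```

>>> step_arm(motion=[[[1.0, 0.9, 0], 0], [[1.0, 0.9, 0], 0], [[1.0, 0.9, 0], 0], [[1.0, 0.9, 0], 0]])

```text
time: 1.9
tool_pos: [0.537, 0.0496, 0.2954]
tool_rot: [-3.141, 0.001, 1.571]
contact_force: [-1.0, -0.9, 0.5]
opening: 0.0921
grip_force: 0.0
```

```bash
cat >> h.py <<'E'
def go(x,y,z,yaw=None):
    """print motion (units of 60 mm) from present pose to target"""
    s=robot.observe();M=R.from_euler('xyz',s["tool_rot"]).as_matrix()
    d=M.T@(np.array([x,y,z])-s["tool_pos"])/.06
    sp=0 if yaw is None else (np.pi/2+s["tool_rot"][2]-yaw)%np.pi-np.pi/2
    print("go",(x,y,z),"->",d.round(2),"spin",round(sp,3))
E
python3 - <<'E'
from h import *
print(robot.observe()["tool_pos"],robot.observe()["tool_rot"])
px,K,T=cam("wrist")
cv2.imwrite("pics/w1.png",px[...,::-1]);np.savez("w1.npz",px=px,K=K,T=T)
for lo in(130,150):print(lo,*rects(px,K,T,lo=lo),sep="\n")
E
```

```text
[0.53699151 0.04955954 0.29535787] [-3.14084210e+00  5.74805029e-04  1.57067255e+00]
130
(0.0193, -0.3731, 0.0, 64.0, 26.2, array([ 49., 387.]))
(0.7596, -0.3607, -84.6, 52.7, 32.4, array([437., 383.]))
150
(0.7606, -0.3615, -84.6, 46.2, 30.4, array([437., 384.]))
```

View pics/w1.png

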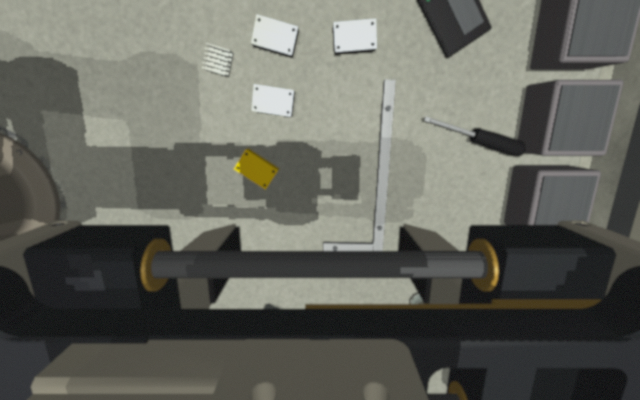

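```bash
cat >> h.py <<'E'
def edge(g,p,q,n=40,w=8):
    """subpixel points of strongest |gradient| across segment p-q"""
    p,q=np.array(p,float),np.array(q,float);t=(q-p)/np.linalg.norm(q-p);nn=np.array([-t[1],t[0]]);o=np.arange(-w,w+.1,.25);out=[]
    for a in np.linspace(0,1,n):
        P=(p+a*(q-p)+o[:,None]*nn).astype(np.float32)
        v=cv2.remap(g,P[None,:,0],P[None,:,1],cv2.INTER_CUBIC)[0]
        gr=np.gradient(cv2.GaussianBlur(v[None],(0,0),3)[0]);out.append((*P[np.argmax(abs(gr))],gr[np.argmax(abs(gr))]))
    return np.array(out)
def fit(w):
    vx,vy,x,y=cv2.fitLine(w[:,:2].astype(np.float32),cv2.DIST_HUBER,0,.001,.001).ravel()
    return (x,y),np.degrees(np.arctan(vy/vx) if abs(vx)>abs(vy) else -np.arctan(vx/vy)),(vx,vy)
E
python3 - <<'E'
from h import *
d=np.load("w1.npz");px,K,T=d["px"],d["K"],d["T"]
for lo in(190,215):print(lo,*rects(px,K,T,lo=lo),sep="\n")
g=cv2.cvtColor(px,cv2.COLOR_RGB2GRAY).astype(np.float32)
L=[]
for nm,p,q in(("in",(384,90),(374.5,235)),("out",(394,90),(384,235)),("end",(328,242.5),(370,243.5))):
    e=edge(g,p,q,w=4);w=unproj(e[:,:2],.01,K,T)[:,:2];f=fit(w);L.append(f)
    n=np.array([-f[2][1],f[2][0]]);print(nm,f[:2],"resid",np.std((w-f[0])@n).round(5),e[::8].round(1).tolist())
A=np.array([L[0][2],-np.array(L[2][2])]).T
s=np.linalg.solve(A,np.array(L[2][0])-np.array(L[0][0]));print("corner",np.array(L[0][0])+s[0]*np.array(L[0][2]))
E
```

```text
190
(0.4684, 0.147, -8.5, 58.3, 38.3, array([272., 100.]))
(0.5874, 0.2328, 4.5, 57.7, 37.0, array([355.,  35.]))
(0.4746, 0.2334, -15.5, 58.1, 37.4, array([275.,  33.]))
215
(0.4687, 0.1471, -8.5, 55.4, 34.7, array([272.,  99.]))
(0.5871, 0.2325, 4.2, 55.2, 34.8, array([356.,  34.]))
(0.4749, 0.2333, -14.8, 55.3, 34.5, array([274.,  34.]))
in ((np.float32(0.6311637), np.float32(0.034530573)), np.float32(-0.836641)) resid 0.00083 [[384.20001220703125, 90.0, -6.599999904632568], [382.1000061035156, 119.69999694824219, -7.800000190734863], [380.1000061035156, 149.5, -5.900000095367432], [378.3999938964844, 179.1999969482422, -5.599999904632568], [376.20001220703125, 209.0, -5.599999904632568]]
out ((np.float32(0.6460275), np.float32(0.05553223)), np.float32(-1.0534381)) resid 0.00091 [[394.20001220703125, 90.0, 2.5999999046325684], [392.3999938964844, 119.80000305175781, 1.5], [389.6000061035156, 149.5, 1.899999976158142], [387.1000061035156, 179.1999969482422, 2.299999952316284], [384.79998779296875, 208.89999389648438, 1.899999976158142]]
end ((np.float32(0.58498776), np.float32(-0.082933635)), np.float32(-1.5753497)) resid 0.00082 [[328.0, 243.1999969482422, 6.800000190734863], [336.6000061035156, 243.5, 5.199999809265137], [345.20001220703125, 243.6999969482422, 6.599999904632568], [353.79998779296875, 243.89999389648438, 6.699999809265137], [362.3999938964844, 244.10000610351562, 7.099999904632568]]
corner [ 0.62943053 -0.08415589]
```

>>> step_arm(motion=[[[1.62, -1.14, 1.5], 0.148], [[1.62, -1.14, 3.3], 0.148], [[1.62, -1.14, 3.3], 0.148], [[1.62, -1.14, 3.3], 0.148], [[1.62, -1.14, 3.3], 0.148], [[1.62, -1.14, 4.0], 0.148], [[1.62, -1.14, 4.42], 0.148], [[1.62, -1.14, 4.42], 0.148], [[1.62, -1.14, 4.42], 0.148]], hand=40, squeeze=25)

```text
time: 3.08
tool_pos: [0.4712, 0.1473, 0.0324]
tool_rot: [3.138, -0.001, 1.423]
contact_force: [-0.0, -0.2, 0.2]
opening: 0.0775
grip_force: 0.0
```

>>> step_arm(motion=[[[0, 0, 0], 0], [[0, 0, 0], 0], [[0, 0, 0], 0], [[0, 0, 0], 0], [[0, 0, 0], 0], [[0, 0, 0], 0]], hand=255)

```text
time: 3.82
tool_pos: [0.4692, 0.1478, 0.0301]
tool_rot: [-3.141, 0.0, 1.424]
contact_force: [-0.7, 0.3, -0.1]
opening: 0.0219
grip_force: 0.0
```

```bash
python3 - <<'E'
from h import *
print(robot.observe()["opening"],robot.tip_extent)
px,K,T=cam("side");
px2,K2,T2=cam("top")
print(*rects(px2,K2,T2,lo=140),sep="\n")
a=cv2.resize(px[180:320,220:400],(800,600))
cv2.imwrite("pics/s2.png",a[...,::-1])
E
```

```text
0.021885748962169438 0.017
(0.5876, 0.2305, 1.7, 55.5, 36.6, array([269., 179.]))
(0.8255, -0.6001, 17.9, 57.8, 40.6, array([541., 108.]))
```

View pics/s2.png

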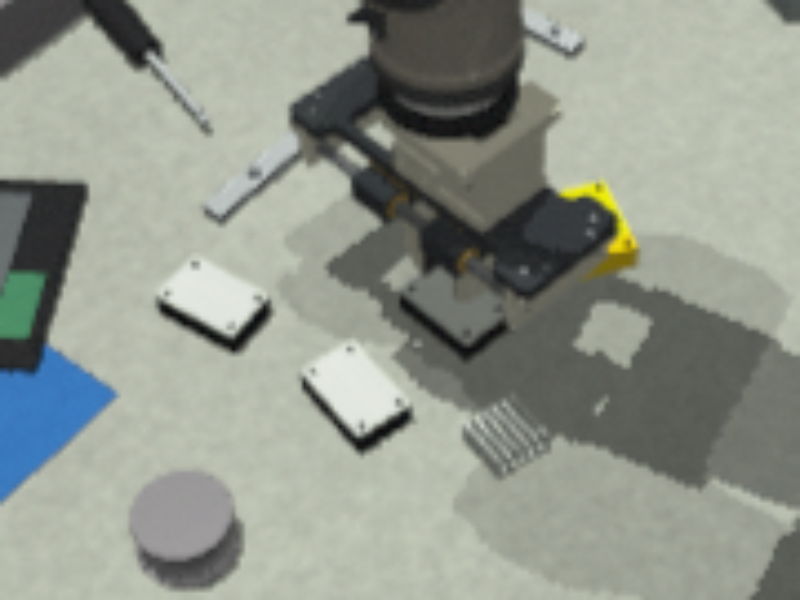

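>>> step_arm(motion=[[[0, 0, 0], 0], [[0, 0, 0], 0], [[0, 0, 0], 0], [[0, 0, -0.5], 0], [[-0.5, 0, -2.5], 0], [[-1, 0, -2.5], 0], [[-1, 0, -2.5], 0]], hand=40)

```text
time: 4.8
tool_pos: [0.4619, 0.0872, 0.1835]
tool_rot: [3.135, -0.001, 1.422]
contact_force: [-0.6, -0.2, -0.7]
opening: 0.0758
grip_force: 0.0
```

```bash
python3 - <<'E'
from h import *
s=robot.observe();print(s["tool_pos"],s["tool_rot"],s["opening"])
px,K,T=cam("wrist")
for lo in(190,215):print(lo,*rects(px,K,T,lo=lo),sep="\n")
cv2.imwrite("pics/w3.png",px[...,::-1])
E
```

```text
[0.46190325 0.08718415 0.18350426] [ 3.13508280e+00 -7.53934315e-04  1.42208757e+00] 0.07584930099287968
190
(0.4685, 0.1465, -8.6, 59.2, 37.0, array([316., 129.]))
(0.4748, 0.2328, -15.1, 59.2, 37.1, array([309.,  44.]))
(0.5869, 0.2321, 4.2, 58.0, 37.2, array([417.,  27.]))
215
(0.4688, 0.1465, -8.6, 56.2, 34.8, array([317., 128.]))
(0.4747, 0.2327, -15.1, 56.7, 35.2, array([306.,  44.]))
(0.5866, 0.2321, 4.5, 55.8, 35.1, array([416.,  26.]))
```

View pics/w3.png

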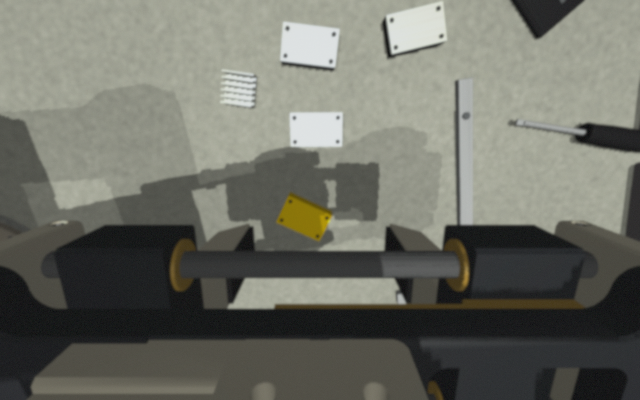

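```bash
python3 - <<'E'
from h import *
import pickle
c=pickle.load(open("c0.pkl","rb"))["side"];K=c["intrinsics"];T=np.eye(4);T[:3,:3]=R.from_euler('xyz',c["rotation"]).as_matrix();T[:3,3]=c["xyz"]
im=cv2.imread("pics/s2.png")
yv=np.array([np.sin(1.424),-np.cos(1.424),0])
S=lambda p:((proj(p,K,T)-[220,180])*[800/180,600/140]).astype(int)
for s in(1,-1):
  for z,col in((.013,(0,0,255)),(.03,(0,255,0)),(.05,(255,0,0))):
    p=np.array([.4692,.1478,z])+s*.011*yv
    cv2.circle(im,tuple(S(p)[0].tolist()),5,col,2)
a=np.radians(-8.5);ux,uy=np.array([np.cos(a),np.sin(a)]),np.array([-np.sin(a),np.cos(a)])
for z in(0,.02):
    q=[[*(np.array([.4685,.1465])+i*.029*ux+j*.0185*uy),z] for i,j in((1,1),(1,-1),(-1,-1),(-1,1))]
    cv2.polylines(im,[S(q).reshape(-1,1,2)],True,(255,0,255),1)
cv2.imwrite("pics/s2b.png",im[150:450,250:650].repeat(2,0).repeat(2,1))
E
```

```text
(no output)
```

View pics/s2b.png

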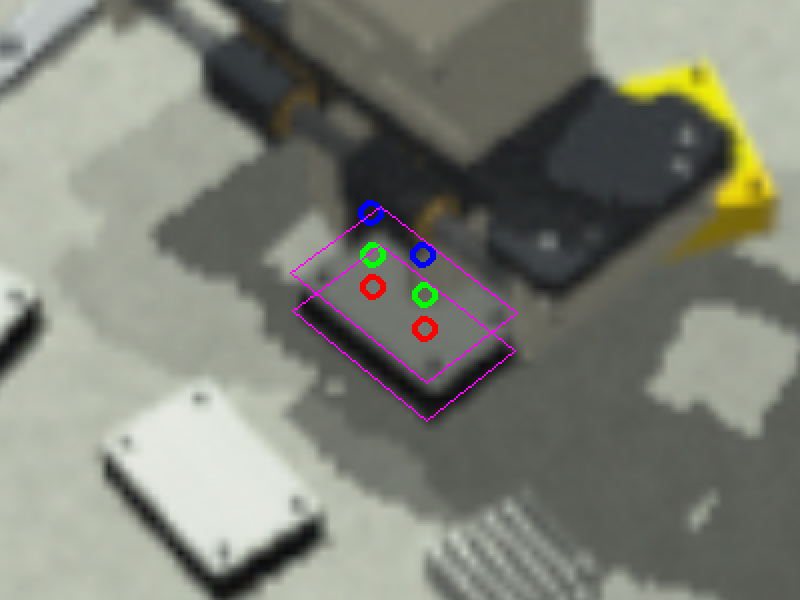

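>>> step_arm(motion=[[[0.99, -0.04, 1.0], 0], [[0.99, -0.04, 1.8], 0], [[0.99, -0.04, 2.3], 0], [[0.99, -0.04, 2.6], 0], [[0.99, -0.04, 2.6], 0], [[0.99, -0.04, 2.6], 0], [[0.99, -0.04, 2.6], 0]], hand=40)

```text
time: 5.72
tool_pos: [0.4673, 0.1478, 0.0249]
tool_rot: [3.14, -0.0, 1.424]
contact_force: [0.5, 0.3, 0.2]
opening: 0.0776
grip_force: 0.0
```

>>> step_arm(motion=[[[0, 0, 0], 0], [[0, 0, 0], 0], [[0, 0, 0], 0]], hand=130)

```text
time: 6.1
tool_pos: [0.4668, 0.1476, 0.0244]
tool_rot: [3.141, -0.0, 1.424]
contact_force: [-0.3, -0.6, -0.0]
opening: 0.0521
grip_force: 0.0
```

>>> step_arm(motion=[[[0, 0, 0], 0], [[0, 0, 0], 0], [[0, 0, 0], 0]], hand=130)

```text
time: 6.48
tool_pos: [0.4667, 0.1476, 0.0242]
tool_rot: [-3.142, 0.0, 1.424]
contact_force: [-0.6, -0.3, 0.2]
opening: 0.0451
grip_force: 0.0
```

```bash
python3 - <<'E'
from h import *
s=robot.observe();print(s["tool_pos"],s["opening"],s["grip_force"])
px,K,T=cam("side")
im=cv2.resize(px[200:290,270:390],(800,600),interpolation=cv2.INTER_CUBIC)[...,::-1].copy()
f=lambda p:tuple(((proj(p,K,T)[0]-[270,200])*[800/120,600/90]).astype(int).tolist())
yv=np.array([np.sin(1.424),-np.cos(1.424),0])
for sg in(1,-1):
    for z in(.007,.02):cv2.circle(im,f(np.array([.4667,.1476,z])+sg*.0225*yv),5,(0,0,255) if z<.01 else (0,255,0),2)
cv2.imwrite("pics/s4.png",im)
E
```

```text
[0.46673436 0.14758349 0.02418017] 0.04505432601759982 0.0
```

View pics/s4.png

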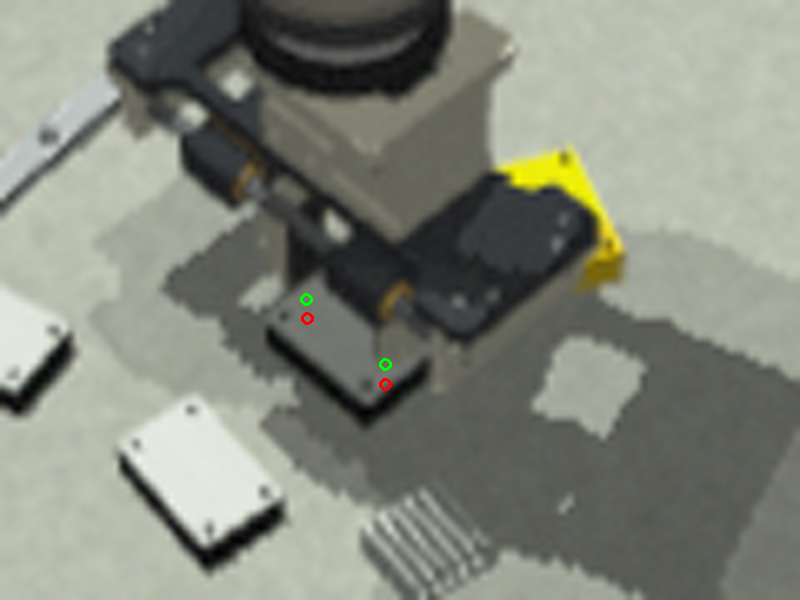

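>>> step_arm(motion=[[[0, 0, 0], 0], [[0, 0, 0], 0], [[0, 0, 0], 0], [[0, 0, 0], 0], [[0, 0, 0.15], 0], [[0, 0, 0.23], 0], [[0, 0, 0.23], 0], [[0, 0, 0.23], 0]], hand=40)

```text
time: 7.52
tool_pos: [0.4668, 0.1476, 0.0103]
tool_rot: [-3.142, 0.0, 1.424]
contact_force: [-0.1, 0.2, -0.6]
opening: 0.0771
grip_force: 0.0
```

>>> step_arm(motion=[[[0, 0, 0.05], 0], [[0, 0, 0.05], 0], [[0, 0, 0.05], 0]])

```text
time: 7.9
tool_pos: [0.4668, 0.1476, 0.0074]
tool_rot: [3.142, 0.0, 1.424]
contact_force: [-1.0, -0.2, 0.1]
opening: 0.0774
grip_force: 0.0
```

>>> step_arm(motion=[[[0, 0, 0.05], 0], [[0, 0, 0.05], 0], [[0, 0, 0.05], 0]])

```text
time: 8.28
tool_pos: [0.4668, 0.1476, 0.0044]
tool_rot: [-3.142, 0.0, 1.424]
contact_force: [-0.1, 0.5, -0.2]
opening: 0.0775
grip_force: 0.0
```

>>> step_arm(motion=[[[0, 0, 0.03], 0], [[0, 0, 0.03], 0], [[0, 0, 0.03], 0]])

```text
time: 8.65
tool_pos: [0.4668, 0.1476, 0.0026]
tool_rot: [3.142, 0.0, 1.424]
contact_force: [0.4, -0.2, -0.4]
opening: 0.0775
grip_force: 0.0
```

>>> step_arm(motion=[[[0, 0, 0], 0], [[0, 0, 0], 0], [[0, 0, 0], 0], [[0, 0, 0], 0]], hand=110, squeeze=15)

```text
time: 9.15
tool_pos: [0.4668, 0.1476, 0.0026]
tool_rot: [3.141, 0.0, 1.424]
contact_force: [1.3, -0.9, 0.1]
opening: 0.0577
grip_force: 15.0
```

```bash
python3 - <<'E'
from h import *
s=robot.observe();print(s["tool_pos"],s["opening"],s["grip_force"])
px,K,T=cam("side")
im=cv2.resize(px[200:290,270:390],(800,600),interpolation=cv2.INTER_CUBIC)[...,::-1].copy()
cv2.imwrite("pics/s5.png",im)
E
```

```text
[0.46683806 0.14759555 0.00263895] 0.05774596758101252 15.000042021274567
```

View pics/s5.png

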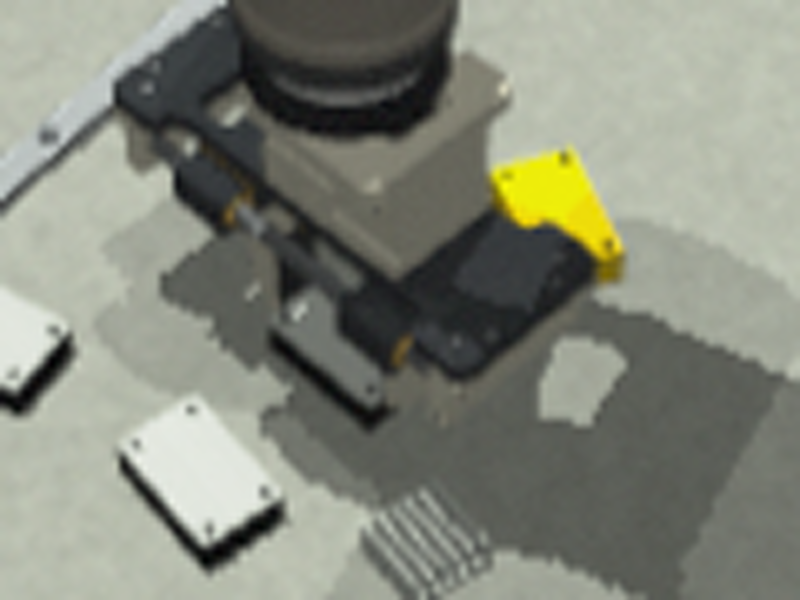

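>>> step_arm(motion=[[[0, 0, 0], 0], [[0, 0, 0], 0], [[0, 0, -0.18], 0], [[0, 0, -0.18], 0], [[0, 0, -0.18], 0]], hand=50)

```text
time: 9.82
tool_pos: [0.4669, 0.1476, 0.0136]
tool_rot: [3.141, -0.0, 1.424]
contact_force: [0.2, -0.1, -0.4]
opening: 0.0736
grip_force: 0.0
```

>>> step_arm(motion=[[[0, 0, 0], 0], [[0, 0, 0], 0], [[0, 0, 0], 0], [[0, 0, 0], 0]], hand=140, squeeze=25)

```text
time: 10.32
tool_pos: [0.4667, 0.1476, 0.0133]
tool_rot: [-3.141, 0.0, 1.424]
contact_force: [0.3, 0.2, 0.3]
opening: 0.0423
grip_force: 0.0
```

>>> step_arm(motion=[[[0, 0, 0], 0], [[0, 0, 0], 0], [[0, 0, 0], 0], [[0, 0, 0.18], 0], [[0, 0, 0.22], 0], [[0, 0, 0.25], 0], [[0, 0, 0.25], 0]], hand=50)

```text
time: 11.2
tool_pos: [0.4667, 0.1476, -0.0017]
tool_rot: [-3.141, 0.0, 1.424]
contact_force: [0.9, 0.1, 0.3]
opening: 0.074
grip_force: 0.0
```

>>> step_arm(motion=[[[0, 0, 0.03], 0], [[0, 0, 0.06], 0], [[0, 0, 0.06], 0], [[0, 0, 0.06], 0]])

```text
time: 11.7
tool_pos: [0.4668, 0.1476, -0.0052]
tool_rot: [3.142, 0.0, 1.424]
contact_force: [-0.2, -0.4, 0.3]
opening: 0.0738
grip_force: 0.0
```

>>> step_arm(motion=[[[0, 0, 0.03], 0], [[0, 0, 0.03], 0], [[0, 0, 0.03], 0]])

```text
time: 12.08
tool_pos: [0.4668, 0.1476, -0.007]
tool_rot: [-3.142, 0.0, 1.424]
contact_force: [0.1, -0.9, -0.3]
opening: 0.074
grip_force: 0.0
```

>>> step_arm(motion=[[[0, 0, 0.03], 0], [[0, 0, 0.03], 0], [[0, 0, 0.03], 0]])

```text
time: 12.45
tool_pos: [0.4667, 0.1476, -0.0088]
tool_rot: [-3.142, 0.0, 1.424]
contact_force: [-0.4, 0.2, 0.2]
opening: 0.0737
grip_force: 0.0
```

>>> step_arm(motion=[[[0, 0, 0.03], 0], [[0, 0, 0.03], 0], [[0, 0, 0.03], 0]])

```text
time: 12.82
tool_pos: [0.4667, 0.1476, -0.0106]
tool_rot: [3.142, 0.0, 1.424]
contact_force: [0.2, -0.2, 0.3]
opening: 0.074
grip_force: 0.0
```

>>> step_arm(motion=[[[0, 0, 0.03], 0], [[0, 0, 0.03], 0], [[0, 0, 0.03], 0]])

```text
time: 13.2
tool_pos: [0.4669, 0.1476, -0.0117]
tool_rot: [3.141, -0.0, 1.424]
contact_force: [-1.3, 0.1, 8.2]
opening: 0.0741
grip_force: 3.9
```

>>> step_arm(motion=[[[0, 0, 0.02], 0], [[0, 0, 0.02], 0], [[0, 0, 0.02], 0]])

```text
time: 13.58
tool_pos: [0.467, 0.1476, -0.0119]
tool_rot: [3.141, -0.0, 1.424]
contact_force: [-4.5, -1.6, 19.6]
opening: 0.0738
grip_force: 10.3
```

>>> step_arm(motion=[[[0, 0, 0.02], 0], [[0, 0, 0.02], 0], [[0, 0, 0.02], 0]])

```text
time: 13.95
tool_pos: [0.467, 0.1476, -0.012]
tool_rot: [3.14, -0.0, 1.424]
contact_force: [-7.8, -2.6, 33.9]
opening: 0.0737
grip_force: 16.7
```

>>> step_arm(motion=[[[0, 0, -0.25], 0], [[0, 0, -0.25], 0], [[0, 0, -0.25], 0]])

```text
time: 14.32
tool_pos: [0.4666, 0.1476, -0.0002]
tool_rot: [-3.141, 0.0, 1.424]
contact_force: [-0.9, -0.7, 0.5]
opening: 0.0741
grip_force: 0.0
```

>>> step_arm(motion=[[[0, 0, 0], 0], [[0, 0, 0], 0], [[0, 0, 0], 0], [[0, 0, 0], 0], [[0, 0, -0.5], 0], [[0, 0, -0.7], 0], [[0, 0, -0.7], 0]], hand=140, squeeze=30)

```text
time: 15.2
tool_pos: [0.4673, 0.1477, 0.0428]
tool_rot: [3.14, -0.0, 1.424]
contact_force: [-0.4, -0.0, -0.7]
opening: 0.0571
grip_force: 30.0
```

>>> step_arm(motion=[[[-0.5, 0.43, 0], 0], [[-1.2, 1.0, 0], -0.05], [[-1.9, 1.6, 0], -0.1], [[-2.5, 2.15, 0], -0.129], [[-3.03, 2.58, 0], -0.129], [[-3.03, 2.58, 0], -0.129], [[-3.03, 2.58, 0], -0.129], [[-3.03, 2.58, 0], -0.129]])

```text
time: 16.2
tool_pos: [0.5924, -0.0537, 0.0418]
tool_rot: [-3.14, -0.0, 1.554]
contact_force: [-0.6, 0.4, -0.8]
opening: 0.0577
grip_force: 30.0
```

```bash
python3 - <<'E'
from h import *
s=robot.observe();print(s["tool_pos"],s["tool_rot"],s["opening"])
px,K,T=cam("wrist");np.savez("w5.npz",px=px,K=K,T=T)
for lo in(190,215):print(lo,*rects(px,K,T,lo=lo),sep="\n")
cv2.imwrite("pics/w5.png",px[...,::-1])
E
```

```text
[ 0.59241426 -0.05368615  0.04178853] [-3.14024291e+00 -3.32325742e-04  1.55414156e+00] 0.05769487148188632
190
215
```

View pics/w5.png

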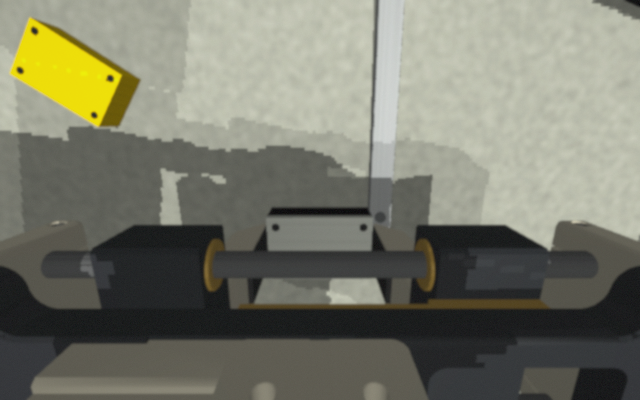

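>>> step_arm(motion=[[[0, 0, 0.4], 0], [[0, 0, 0.6], 0], [[0, 0, 0.69], 0], [[0, 0, 0.69], 0], [[0, 0.06, 0.69], 0], [[0, 0.11, 0.69], 0], [[0, 0.11, 0.69], 0]])

```text
time: 17.12
tool_pos: [0.5995, -0.0551, 0.0009]
tool_rot: [-3.141, 0.0, 1.553]
contact_force: [-3.0, -0.6, 0.1]
opening: 0.0576
grip_force: 30.0
```

>>> step_arm(motion=[[[-0.08, 0, 0], 0], [[-0.13, 0, 0], 0], [[-0.13, 0, 0], 0], [[-0.13, 0, 0], 0]])

```text
time: 17.62
tool_pos: [0.5994, -0.0632, 0.0007]
tool_rot: [-3.141, 0.0, 1.553]
contact_force: [-3.2, -1.0, -0.9]
opening: 0.0574
grip_force: 30.0
```

>>> step_arm(motion=[[[-0.03, 0.01, 0], 0], [[-0.03, 0.01, 0], 0], [[-0.03, 0.01, 0], 0]])

```text
time: 18.0
tool_pos: [0.5994, -0.0639, 0.0005]
tool_rot: [-3.14, -0.001, 1.553]
contact_force: [-5.1, 2.8, -0.0]
opening: 0.0576
grip_force: 30.0
```

>>> step_arm(motion=[[[-0.03, 0, 0], 0], [[-0.03, 0, 0], 0], [[-0.03, 0, 0], 0]])

```text
time: 18.38
tool_pos: [0.5994, -0.064, 0.0006]
tool_rot: [-3.139, -0.003, 1.553]
contact_force: [-4.6, 9.3, 0.9]
opening: 0.0575
grip_force: 30.0
```

>>> step_arm(motion=[[[0, 0, 0], 0], [[0, 0, 0], 0], [[0, 0, 0], 0], [[0, 0, -0.3], 0], [[0, 0, -0.8], 0], [[0.8, 0, -0.8], 0], [[1.6, 0, -0.8], 0], [[1.6, 0, -0.8], 0], [[1.6, 0, -0.8], 0]], hand=40)

```text
time: 19.5
tool_pos: [0.6024, 0.0292, 0.0498]
tool_rot: [3.14, 0.001, 1.553]
contact_force: [-0.6, -0.6, 0.2]
opening: 0.0774
grip_force: 0.0
```

```bash
python3 - <<'E'
from h import *
s=robot.observe();print(s["tool_pos"],s["tool_rot"],s["opening"])
px,K,T=cam("top");print(*rects(px,K,T,lo=140),sep="\n")
px,K,T=cam("wrist");print(*rects(px,K,T,lo=190),sep="\n")
go(.5854,.2321,.045,np.radians(94.4))
E
```

```text
[0.60244037 0.02922785 0.04978266] [3.14019800e+00 5.13228464e-04 1.55335353e+00] 0.07739774976126026
(0.4304, 0.2554, -16.6, 56.9, 36.3, array([259., 232.]))
(0.5876, 0.2305, 1.7, 55.5, 36.6, array([269., 179.]))
(0.8238, -0.6032, -1.5, 56.7, 30.4, array([543., 109.]))

go (0.5854, 0.2321, 0.045) -> [ 3.39 -0.35  0.07] spin -0.096
```

>>> step_arm(motion=[[[1.0, -0.1, 0], 0], [[2.0, -0.25, 0], -0.05], [[3.0, -0.35, 0], -0.096], [[3.39, -0.35, 0], -0.096], [[3.39, -0.35, 0], -0.096], [[3.39, -0.35, 0], -0.096], [[3.39, -0.35, 0.4], -0.096], [[3.39, -0.35, 0.7], -0.096], [[3.39, -0.35, 0.82], -0.096], [[3.39, -0.35, 0.82], -0.096]])

```text
time: 20.85
tool_pos: [0.5845, 0.2327, -0.0009]
tool_rot: [-3.141, 0.0, 1.648]
contact_force: [0.0, -1.1, 0.7]
opening: 0.0774
grip_force: 0.0
```

>>> step_arm(motion=[[[0, 0, 0], 0], [[0, 0, 0], 0], [[0, 0, 0], 0], [[0, 0, 0], 0], [[0, 0, -0.5], 0], [[0, 0, -0.7], 0], [[0, 0, -0.7], 0]], hand=140, squeeze=30)

```text
time: 21.72
tool_pos: [0.5851, 0.2334, 0.0423]
tool_rot: [3.14, -0.0, 1.649]
contact_force: [-0.2, -1.5, -0.5]
opening: 0.0579
grip_force: 30.0
```

>>> step_arm(motion=[[[-0.8, -0.03, 0], 0], [[-1.6, -0.06, 0], 0.03], [[-2.4, -0.09, 0], 0.06], [[-3.2, -0.12, 0], 0.096], [[-3.9, -0.16, 0], 0.096], [[-4.2, -0.16, 0], 0.096], [[-4.2, -0.16, 0], 0.096], [[-4.2, -0.16, 0], 0.096], [[-4.2, -0.16, 0], 0.096]])

```text
time: 22.85
tool_pos: [0.5946, -0.0172, 0.0415]
tool_rot: [-3.141, -0.0, 1.555]
contact_force: [1.3, 0.4, -0.9]
opening: 0.0575
grip_force: 30.0
```

>>> step_arm(motion=[[[0, 0, 0.4], 0], [[0, 0, 0.6], 0], [[0, 0, 0.7], 0], [[0, 0, 0.7], 0], [[0, 0.03, 0.7], 0], [[0, 0.06, 0.7], 0], [[0, 0.06, 0.7], 0], [[0, 0.06, 0.7], 0]])

```text
time: 23.85
tool_pos: [0.5983, -0.0187, 0.0001]
tool_rot: [-3.142, 0.0, 1.553]
contact_force: [-3.3, -0.0, 6.0]
opening: 0.0573
grip_force: 30.0
```

>>> step_arm(motion=[[[-0.06, 0, -0.01], 0], [[-0.12, 0.0, -0.01], 0], [[-0.16, 0.0, -0.01], 0], [[-0.16, 0.02, -0.01], 0], [[-0.16, 0.02, -0.01], 0]])

```text
time: 24.48
tool_pos: [0.5986, -0.0259, 0.0001]
tool_rot: [-3.14, -0.003, 1.553]
contact_force: [-2.3, 11.2, 3.0]
opening: 0.0575
grip_force: 30.0
```

>>> step_arm(motion=[[[-0.03, 0, 0], 0], [[-0.03, 0, 0], 0], [[-0.03, 0, 0], 0]])

```text
time: 24.85
tool_pos: [0.5986, -0.026, 0.0002]
tool_rot: [-3.14, -0.006, 1.553]
contact_force: [-1.7, 17.6, 4.7]
opening: 0.0576
grip_force: 30.0
```

>>> step_arm(motion=[[[0.02, 0.03, 0], 0], [[0.02, 0.05, 0], 0], [[0.02, 0.05, 0], 0], [[0.02, 0.05, 0], 0]])

```text
time: 25.35
tool_pos: [0.5988, -0.0259, 0.0002]
tool_rot: [-3.134, -0.004, 1.553]
contact_force: [-11.6, 12.5, 10.8]
opening: 0.0578
grip_force: 30.0
```

>>> step_arm(motion=[[[0, 0, 0], 0], [[0, 0, 0], 0], [[0, 0, 0], 0], [[0, 0, -0.3], 0], [[0, 0, -1.0], 0], [[-1.0, 0, -2.0], 0], [[-1.6, 0, -3.0], 0], [[-1.6, 0, -3.0], 0], [[-1.6, 0, -3.0], 0]], hand=40)

```text
time: 26.48
tool_pos: [0.6017, -0.1267, 0.1836]
tool_rot: [3.136, 0.002, 1.551]
contact_force: [-1.1, 0.5, 0.4]
opening: 0.0775
grip_force: 0.0
```

```bash
python3 - <<'E'
from h import *
s=robot.observe();print(s["tool_pos"],s["tool_rot"],s["opening"])
px,K,T=cam("wrist");np.savez("w6.npz",px=px,K=K,T=T)
print(*rects(px,K,T,lo=190),sep="\n")
cv2.imwrite("pics/w6.png",px[...,::-1])
px,K,T=cam("top");print(*rects(px,K,T,lo=140),sep="\n")
go(.4275,.258,.045,np.radians(90-16.8))
E
```

```text
[ 0.60172158 -0.12674915  0.18360314] [3.13564610e+00 2.07753941e-03 1.55057156e+00] 0.07752711145369198

(0.4302, 0.2554, -15.0, 58.3, 35.6, array([259., 232.]))
(0.8361, -0.5972, 68.1, 54.8, 28.3, array([541., 104.]))
go (0.4275, 0.258, 0.045) -> [ 6.32 -2.99  2.25] spin 0.275
```

View pics/w6.png

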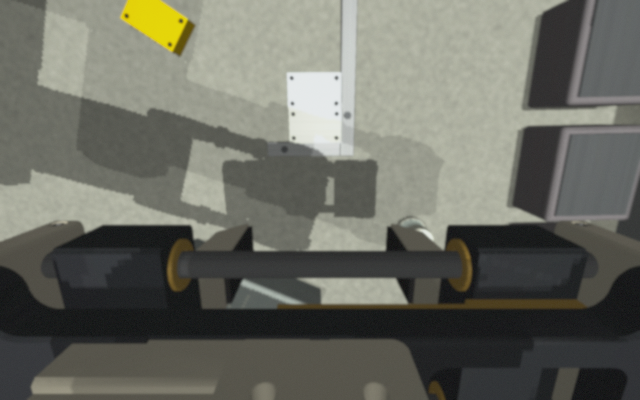

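>>> step_arm(motion=[[[0.9, -0.43, 0.2], 0], [[1.8, -0.86, 0.5], 0], [[2.7, -1.3, 1.0], 0.05], [[3.6, -1.7, 1.6], 0.1], [[4.5, -2.1, 2.0], 0.2], [[5.4, -2.6, 2.25], 0.262], [[6.32, -2.99, 2.25], 0.262], [[6.32, -2.99, 2.25], 0.262], [[6.32, -2.99, 2.25], 0.262], [[6.32, -2.99, 2.25], 0.262]])

```text
time: 27.82
tool_pos: [0.4284, 0.2563, 0.045]
tool_rot: [-3.141, 0.001, 1.29]
contact_force: [0.2, -0.5, 0.2]
opening: 0.0775
grip_force: 0.0
```

```bash
python3 - <<'E'
from h import *
s=robot.observe();print(s["tool_pos"],s["tool_rot"],s["opening"])
px,K,T=cam("top");print(*rects(px,K,T,lo=140),sep="\n")
go(.4275,.258,.000,np.radians(90-15.8))
E
```

```text
[0.42841861 0.25632738 0.04498374] [-3.14144058e+00  5.42364994e-04  1.28972652e+00] 0.07754629750672547
(0.8261, -0.5992, 21.5, 58.5, 42.0, array([541., 107.]))
go (0.4275, 0.258, 0.0) -> [ 0.02 -0.03  0.75] spin -0.006
```

>>> step_arm(motion=[[[0.02, -0.02, 0.3], 0], [[0.02, -0.02, 0.6], 0], [[0.02, -0.02, 0.74], 0], [[0.02, -0.02, 0.74], 0], [[0.02, -0.02, 0.74], 0]])

```text
time: 28.5
tool_pos: [0.4279, 0.2587, 0.0014]
tool_rot: [3.141, -0.001, 1.29]
contact_force: [0.5, -0.1, -0.4]
opening: 0.0774
grip_force: 0.0
```

>>> step_arm(motion=[[[0, 0, 0], 0], [[0, 0, 0], 0], [[0, 0, 0], 0], [[0, 0, 0], 0], [[0, 0, -0.5], 0], [[0, 0, -0.7], 0], [[0, 0, -0.7], 0]], hand=140, squeeze=30)

```text
time: 29.38
tool_pos: [0.4276, 0.259, 0.0433]
tool_rot: [3.14, -0.001, 1.291]
contact_force: [0.2, -0.8, -0.5]
opening: 0.0579
grip_force: 30.0
```

>>> step_arm(motion=[[[-0.5, 0.6, 0], 0], [[-1.1, 1.4, 0], -0.08], [[-1.7, 2.1, 0], -0.16], [[-2.3, 2.8, 0], -0.262], [[-2.8, 3.4, 0], -0.262], [[-3.05, 3.76, 0], -0.262], [[-3.05, 3.76, 0], -0.262], [[-3.05, 3.76, 0], -0.262], [[-3.05, 3.76, 0], -0.262]])

```text
time: 30.5
tool_pos: [0.5926, 0.0217, 0.0425]
tool_rot: [-3.14, -0.0, 1.554]
contact_force: [0.6, 0.5, -0.9]
opening: 0.0576
grip_force: 30.0
```

>>> step_arm(motion=[[[0, 0, 0.4], 0], [[0, 0, 0.6], 0], [[0, 0, 0.68], 0], [[0, 0, 0.69], 0], [[0, 0.04, 0.69], 0], [[0, 0.08, 0.69], 0], [[0, 0.08, 0.69], 0], [[0, 0.08, 0.69], 0]])

```text
time: 31.5
tool_pos: [0.5983, 0.0205, 0.0015]
tool_rot: [3.141, 0.0, 1.553]
contact_force: [0.4, -0.4, -0.9]
opening: 0.0573
grip_force: 30.0
```

>>> step_arm(motion=[[[-0.06, 0, 0.01], 0], [[-0.12, 0.01, 0.01], 0], [[-0.14, 0.02, 0.01], 0], [[-0.14, 0.02, 0.01], 0]])

```text
time: 32.0
tool_pos: [0.5995, 0.0119, 0.0012]
tool_rot: [3.141, 0.0, 1.553]
contact_force: [-1.3, 0.6, 4.8]
opening: 0.0577
grip_force: 30.0
```

>>> step_arm(motion=[[[-0.03, 0.01, 0], 0], [[-0.03, 0.01, 0], 0], [[-0.03, 0.01, 0], 0]])

```text
time: 32.38
tool_pos: [0.6, 0.0105, 0.0011]
tool_rot: [3.141, -0.0, 1.553]
contact_force: [-0.6, 2.4, 5.5]
opening: 0.0576
grip_force: 30.0
```

>>> step_arm(motion=[[[-0.04, 0.02, 0], 0], [[-0.04, 0.02, 0], 0], [[-0.04, 0.02, 0], 0]])

```text
time: 32.75
tool_pos: [0.6, 0.0103, 0.0011]
tool_rot: [-3.14, -0.003, 1.552]
contact_force: [-5.0, 10.1, 8.5]
opening: 0.0575
grip_force: 30.0
```

>>> step_arm(motion=[[[-0.02, 0.02, 0], 0], [[-0.02, 0.02, 0], 0], [[-0.02, 0.02, 0], 0]])

```text
time: 33.12
tool_pos: [0.6001, 0.0102, 0.0012]
tool_rot: [-3.137, -0.005, 1.552]
contact_force: [-6.9, 13.8, 12.8]
opening: 0.058
grip_force: 30.0
```

>>> step_arm(motion=[[[0, 0, 0], 0], [[0, 0, 0], 0], [[0, 0, 0], 0], [[0, 0, -0.3], 0], [[0, 0, -1.0], 0], [[-1.0, 0, -2.0], 0], [[-2.0, 0, -3.0], 0], [[-2.2, 0, -3.0], 0], [[-2.2, 0, -3.0], 0]], hand=40)

```text
time: 34.25
tool_pos: [0.6012, -0.1291, 0.1852]
tool_rot: [3.134, 0.003, 1.549]
contact_force: [-0.6, -0.2, -0.5]
opening: 0.0777
grip_force: 0.0
```

```bash
python3 - <<'E'
from h import *
s=robot.observe();print(s["tool_pos"],s["tool_rot"],s["opening"])
px,K,T=cam("wrist");np.savez("w7.npz",px=px,K=K,T=T)
hsv=cv2.cvtColor(px,cv2.COLOR_RGB2HSV);m=((hsv[...,2]>190)&(hsv[...,1]<40)).astype(np.uint8)
for c in cv2.findContours(m,cv2.RETR_EXTERNAL,cv2.CHAIN_APPROX_NONE)[0]:
    if cv2.contourArea(c)>300:
        w=unproj(c[:,0],.02,K,T)[:,:2];print(cv2.minAreaRect((w*1000).astype(np.float32)),cv2.boundingRect(c))
im=px[0:200,200:460]
px,K,T=cam("top");t=px[160:260,400:500]
cv2.imwrite("pics/w7.png",np.hstack([cv2.resize(im,(455,350),interpolation=2),cv2.resize(t,(340,350),interpolation=2)])[...,::-1])
E
```

```text
[ 0.60118219 -0.12906133  0.18519086] [3.13428956 0.00316345 1.54853925] 0.07773716751621523
((606.4776000976562, -19.52190399169922), (152.43873596191406, 73.51768493652344), 88.81332397460938) (285, 0, 71, 153)
```

View pics/w7.png

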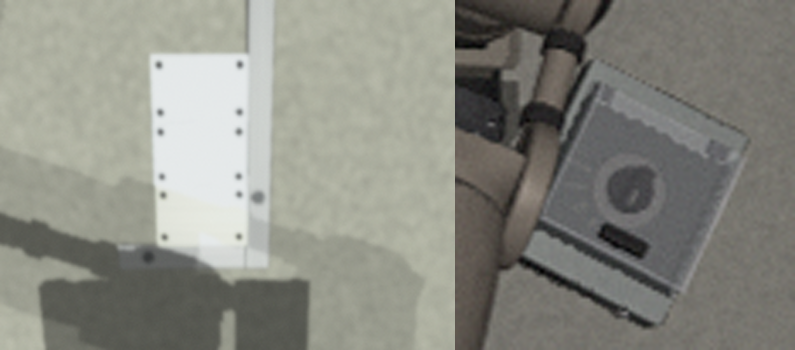

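>>> step_arm(motion=[[[-0.3, -0.4, -1.08], 0.18], [[-0.6, -0.8, -1.08], 0.36], [[-0.9, -1.2, -1.08], 0.54], [[-1.2, -1.6, -1.08], 0.72], [[-1.5, -2.0, -1.08], 0.9], [[-1.8, -2.4, -1.08], 1.08], [[-2.1, -2.8, -1.08], 1.26], [[-2.39, -3.15, -1.08], 1.44], [[-2.39, -3.15, -1.08], 1.62], [[-2.39, -3.15, -1.08], 1.8]], hand=255)

```text
time: 35.6
tool_pos: [0.408, -0.2638, 0.2447]
tool_rot: [-3.14, 0.002, -0.252]
contact_force: [0.1, -0.5, 0.5]
opening: 0.0003
grip_force: 0.0
```

>>> step_arm(motion=[[[0, 0, 0], 0.12], [[0, 0, 0], 0.24], [[0, 0, 0], 0.24], [[0, 0, 0], 0.24]])

```text
time: 36.1
tool_pos: [0.4084, -0.2644, 0.2452]
tool_rot: [-3.141, 0.001, -0.484]
contact_force: [-0.7, 0.5, 0.1]
opening: 0.0002
grip_force: 0.0
```

```bash
python3 - <<'E'
from h import *
s=robot.observe();print(s["tool_pos"],s["tool_rot"],s["opening"],s["qpos"].round(2))
px,K,T=cam("wrist");np.savez("w8.npz",px=px,K=K,T=T)
im=px.copy()
x=np.radians(-28.5);ux=np.array([np.cos(x),np.sin(x),0]);uy=np.array([-np.sin(x),np.cos(x),0]);c=np.array([.488,-.311,.05])
for i,j in((1,1),(1,-1),(-1,-1),(-1,1)):
    p=proj(c+i*.09*ux+j*.075*uy,K,T)[0];print(p.round(1))
cv2.imwrite("pics/w8.png",cv2.resize(im,(800,500),interpolation=2)[...,::-1])
E
```

```text
[ 0.40836079 -0.26442964  0.24516977] [-3.14124274e+00  1.09812520e-03 -4.83846945e-01] 0.00017523513205301141 [-0.73  0.25  1.57  0.    1.32  1.32]
[257.4  13.4]
[392.3  15.3]
[381.4 174.9]
[263.3 173.4]
```

View pics/w8.png

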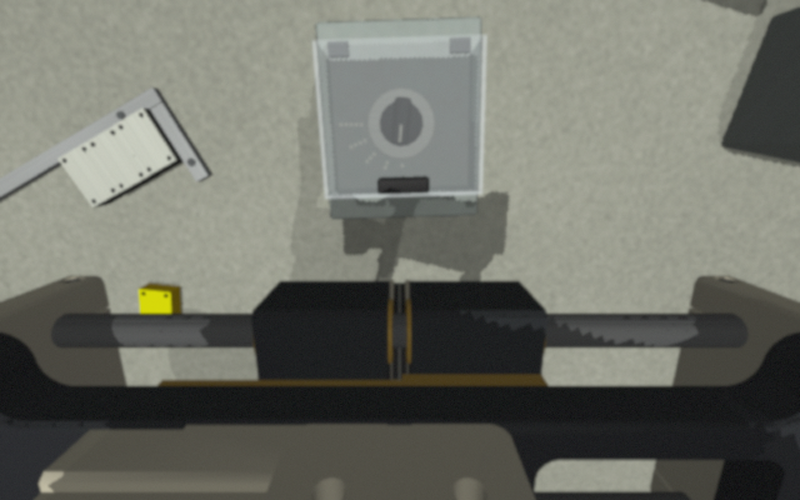

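```bash
python3 - <<'E'
from h import *
d=np.load("w8.npz");px,K,T=d["px"],d["K"],d["T"]
g=cv2.cvtColor(px,cv2.COLOR_RGB2GRAY).astype(np.float32)
for nm,p,q in(("rear",(262,15.3),(380,14)),("front",(270,173),(378,170.5))):
    e=edge(g,p,q,w=5);w=unproj(e[:,:2],.05,K,T)[:,:2];f=fit(w);n=np.array([-f[2][1],f[2][0]]);print(nm,f[:2],np.std((w-f[0])@n),e[::6].round(1).tolist())
m=((g<45)*255).astype(np.uint8);m[:135]=0;m[160:]=0;m[:,:290]=0;m[:,350:]=0
ys,xs=np.nonzero(m);r=cv2.minAreaRect(np.c_[xs,ys].astype(np.float32));print("handle px",r,unproj(r[0],.134,K,T),unproj(r[0],.128,K,T))
r4=unproj(cv2.boxPoints(r),.134,K,T);print(r4.round(4).tolist())
roi=cv2.resize(px[60:135,280:362],None,fx=4,fy=4,interpolation=2);gr=cv2.GaussianBlur(cv2.cvtColor(roi,cv2.COLOR_RGB2GRAY),(0,0),2)
c=cv2.HoughCircles(gr,cv2.HOUGH_GRADIENT,1.5,50,param1=60,param2=20,minRadius=60,maxRadius=120)
print(c);
if c is not None:
    for u in c[0]:
        uv=(u[0]/4+280,u[1]/4+60);print("dial",uv,unproj(uv,.05,K,T),unproj(uv,.064,K,T))
hist=g[80:115,300:342].round().astype(int);np.set_printoptions(linewidth=260);print(hist[::1,::1])
E
```

```text
rear ((np.float32(0.5685714), np.float32(-0.34598616)), np.float32(-26.200424)) 0.0002774433275475088 [[262.0, 18.5, 2.200000047683716], [280.20001220703125, 17.799999237060547, 1.7999999523162842], [298.29998779296875, 16.899999618530273, 2.0], [316.5, 17.200000762939453, 1.0], [334.6000061035156, 16.200000762939453, 1.5], [352.79998779296875, 15.300000190734863, 1.7999999523162842], [370.8999938964844, 15.100000381469727, 1.399999976158142]]
front ((np.float32(0.41032055), np.float32(-0.27146727)), np.float32(-25.664192)) 0.001606031482962044 [[270.0, 175.0, 3.5999999046325684], [286.6000061035156, 173.39999389648438, -2.0999999046325684], [303.20001220703125, 172.1999969482422, -0.8999999761581421], [319.8999938964844, 174.8000030517578, 0.800000011920929], [336.3999938964844, 171.0, -0.8999999761581421], [353.1000061035156, 171.3000030517578, -1.399999976158142], [369.70001220703125, 170.39999389648438, -0.6000000238418579]]
handle px ((313.0, 151.0), (12.0, 2.0), -0.0) [[ 0.44697211 -0.27678376  0.134     ]] [[ 0.44648608 -0.2763865   0.128     ]]
[[0.4488, -0.2712, 0.134], [0.4505, -0.2721, 0.134], [0.4451, -0.2823, 0.134], [0.4435, -0.2814, 0.134]]
None
[[140 146 149 ... 151 146 143]
 [144 147 152 ... 152 151 147]
 [147 150 152 ... 153 152 149]
 ...
 [151 151 151 ... 150 152 153]
 [149 150 151 ... 152 153 151]
 [149 150 149 ... 151 150 148]]
```

```bash
python3 - <<'E'
from h import *
d=np.load("w8.npz");px,K,T=d["px"],d["K"],d["T"]
g=cv2.cvtColor(px,cv2.COLOR_RGB2GRAY).astype(np.float32)
a=np.radians(-26.2);ux=np.array([np.cos(a),np.sin(a)]);uy=np.array([-np.sin(a),np.cos(a)])
def blob(t,r0,r1,c0,c1,zs):
    m=np.zeros(g.shape,np.uint8);m[r0:r1,c0:c1]=(g[r0:r1,c0:c1]<t)
    c=max(cv2.findContours(m,cv2.RETR_EXTERNAL,cv2.CHAIN_APPROX_NONE)[0],key=cv2.contourArea)
    M=cv2.moments(c);uv=(M["m10"]/M["m00"],M["m01"]/M["m00"]);r=cv2.minAreaRect(c)
    print(t,uv,M["m00"],r,*[(z,(p:=unproj(uv,z,K,T)[0,:2]).round(4),"c",(p@ux).round(4),(p@uy).round(4)) for z in zs])
for t in(60,80,95):blob(t,138,160,290,355,(.128,.134))
for t in(95,105,115,125):blob(t,70,125,290,352,(.05,.064,.08))
c=np.array([.573,0])
cv2.imwrite("pics/dial8.png",cv2.resize(px[60:160,270:370],(600,600),interpolation=2)[...,::-1])
E
```

```text
60 (322.11234911792013, 147.63741875580314) 359.0 ((322.02398681640625, 147.64724731445312), (10.548323631286621, 38.270057678222656), 87.87889862060547) (0.128, array([ 0.4452, -0.2858]), 'c', np.float64(0.5257), np.float64(-0.0599)) (0.134, array([ 0.4457, -0.286 ]), 'c', np.float64(0.5262), np.float64(-0.0598))
80 (322.22168480451427, 147.39661426844015) 413.5 ((322.5, 147.5), (11.0, 39.0), 90.0) (0.128, array([ 0.4454, -0.286 ]), 'c', np.float64(0.5259), np.float64(-0.06)) (0.134, array([ 0.4459, -0.2862]), 'c', np.float64(0.5264), np.float64(-0.0599))
95 (322.13260869565215, 147.51775362318838) 460.0 ((322.3360595703125, 147.39381408691406), (12.804960250854492, 41.048526763916016), 87.39744567871094) (0.128, array([ 0.4453, -0.2859]), 'c', np.float64(0.5258), np.float64(-0.0599)) (0.134, array([ 0.4458, -0.2861]), 'c', np.float64(0.5263), np.float64(-0.0598))Traceback (most recent call last):
  File "<stdin>", line 11, in <module>
  File "<stdin>", line 7, in blob
ValueError: max() iterable argument is empty
```

>>> step_arm(motion=[[[0.17, 0.02, 0.6], -0.027], [[0.17, 0.02, 1.2], -0.027], [[0.17, 0.02, 1.8], -0.027], [[0.17, 0.02, 2.28], -0.027], [[0.17, 0.02, 2.28], -0.027], [[0.17, 0.02, 2.28], -0.027]])

```text
time: 36.9
tool_pos: [0.4173, -0.2715, 0.1099]
tool_rot: [3.141, -0.001, -0.46]
contact_force: [-0.1, -0.4, 0.5]
opening: 0.0004
grip_force: 0.0
```

```bash
cat >> h.py <<'E'
A0=-.457;UX=np.array([np.cos(A0),np.sin(A0)]);UY=np.array([-np.sin(A0),np.cos(A0)])
def cs():
    s=robot.observe();p=s["tool_pos"];print("c",(p[:2]@UX).round(4),(p[:2]@UY).round(4),p[2].round(4),"yaw",s["tool_rot"][2].round(3),"F",s["contact_force"].round(1));return p[:2]@UX,p[:2]@UY,p[2]
E
python3 - <<'E'
from h import *
x,y,z=cs()
for t in range(0,86,5):
    f=np.radians(31.1+t);print(t,((.635-.1355*np.cos(f)-.010-x)/.06).round(2),(-(.05+.1355*np.sin(f)-.0115-z)/.06).round(2))
E
```

```text
c 0.4943 -0.0595 0.1099 yaw -0.46 F [-0.1 -0.4  0.5]
0 0.24 0.02
5 0.35 -0.14
10 0.48 -0.3
15 0.61 -0.44
20 0.76 -0.57
25 0.92 -0.69
30 1.09 -0.79
35 1.26 -0.88
40 1.45 -0.95
45 1.64 -1.0
50 1.83 -1.04
55 2.02 -1.06
60 2.22 -1.07
65 2.42 -1.06
70 2.61 -1.03
75 2.8 -0.98
80 2.99 -0.92
85 3.17 -0.84
```

>>> step_arm(motion=[[[0.15, 0, 0.02], 0], [[0.27, 0, 0.02], 0], [[0.38, 0, -0.12], 0], [[0.52, 0, -0.28], 0], [[0.65, 0, -0.42], 0], [[0.8, 0, -0.55], 0], [[0.96, 0, -0.67], 0], [[1.13, 0, -0.77], 0], [[1.13, 0, -0.77], 0], [[1.13, 0, -0.77], 0]])

```text
time: 38.15
tool_pos: [0.4773, -0.3012, 0.1547]
tool_rot: [3.142, 0.001, -0.46]
contact_force: [-2.2, 0.3, 1.1]
opening: 0.0008
grip_force: 0.7
```

```bash
python3 - <<'E'
from h import *
cs()
a=cam("side")[0];b=cam("wrist")[0]
cv2.imwrite("pics/s9.png",np.hstack([cv2.resize(a[90:200,340:470],(400,338),interpolation=2),cv2.resize(b[:240,200:460],(366,338),interpolation=2)])[...,::-1])
E
```

```text
c 0.5612 -0.0596 0.1547 yaw -0.46 F [-2.2  0.3  1.1]
```

>>> step_arm(motion=[[[0.17, 0, -0.09], 0], [[0.36, 0, -0.16], 0], [[0.55, 0, -0.21], 0], [[0.74, 0, -0.25], 0], [[0.93, 0, -0.27], 0], [[1.13, 0, -0.28], 0], [[1.33, 0, -0.27], 0], [[1.52, 0, -0.24], 0], [[1.71, 0, -0.19], 0], [[1.9, 0, -0.13], 0]])

```text
time: 39.5
tool_pos: [0.5828, -0.3533, 0.1662]
tool_rot: [3.141, -0.009, -0.46]
contact_force: [4.1, 0.4, 12.2]
opening: 0.0005
grip_force: 5.9
```

```bash
python3 - <<'E'
from h import *
import pickle
cs()
px,K,T=cam("side");np.savez("s10.npz",px=px,K=K,T=T)
a0=pickle.load(open("c0.pkl","rb"))["side"]["pixels"]
# predicted handle location for guard angles
for th in(0,.6,1.2,1.4,1.7):
    f=np.radians(35.3)+th;b=-.135*np.cos(f);h=.05+.135*np.sin(f);p=np.r_[(.635+b)*UX-.0585*UY,h];uv=proj(p,K,T)[0].round().astype(int)
    f=lambda I:I[uv[1]-2:uv[1]+3,uv[0]-2:uv[0]+3].mean().round(1)
    print(th,uv,f(a0),f(px))
E
```

```text
c 0.6789 -0.0599 0.1662 yaw -0.46 F [ 4.1  0.4 12.2]
0 [414 139] 44.0 127.5
0.6 [405 115] 157.6 131.5
1.2 [390 101] 144.0 100.8
1.4 [386  99] 155.0 58.0
1.7 [379 100] 157.5 125.2
```

>>> step_arm(motion=[[[0, 0, -0.3], 0], [[0, 0, -0.8], 0], [[-0.8, 0, -0.8], 0], [[-1.7, 0, -0.8], 0], [[-2.6, 0, -0.8], 0], [[-3.4, 0, -0.8], 0], [[-3.4, 0, -0.3], 0], [[-3.4, 0, -0.3], 0], [[-3.4, 0, -0.3], 0]])

```text
time: 40.67
tool_pos: [0.3978, -0.2619, 0.1816]
tool_rot: [3.141, -0.001, -0.46]
contact_force: [-0.0, -0.0, 0.4]
opening: 0.0003
grip_force: 0.0
```

```bash
python3 - <<'E'
from h import *
x,y,z=cs()
px,K,T=cam("side")
for th in(0,1.2,1.4,1.6,1.7):
    f=np.radians(35.3)+th;b=-.135*np.cos(f);h=.05+.135*np.sin(f);p=np.r_[(.635+b)*UX-.0585*UY,h];uv=proj(p,K,T)[0].round().astype(int)
    print(th,uv,px[uv[1]-2:uv[1]+3,uv[0]-2:uv[0]+3].mean().round(1))
w,K,T=cam("wrist");np.savez("w11.npz",px=w,K=K,T=T)
c=np.r_[.575*UX-.0585*UY,.094]
print("dial centre pred px",proj(c,K,T),"front tip",proj(np.r_[.556*UX-.0585*UY,.094],K,T))
u,v=proj(c,K,T)[0].astype(int)
a=cv2.resize(w[max(v-50,0):v+50,u-50:u+50],(450,450),interpolation=2);b=cv2.resize(px[85:185,350:450],(350,350),interpolation=2)
b=np.vstack([b,np.zeros((100,350,3),np.uint8)]);print("crop origin",u-50,max(v-50,0))
cv2.imwrite("pics/d11.png",np.hstack([a,b])[...,::-1])
E
```

```text
c 0.4725 -0.0595 0.1816 yaw -0.46 F [-0.  -0.   0.4]
0 [414 139] 164.9
1.2 [390 101] 169.5
1.4 [386  99] 138.2
1.6 [381 100] 87.0
1.7 [379 100] 87.5
dial centre pred px [[318.73833876  78.11716933]] front tip [[318.83153116 102.25481574]]
crop origin 268 28
```

View pics/d11.png

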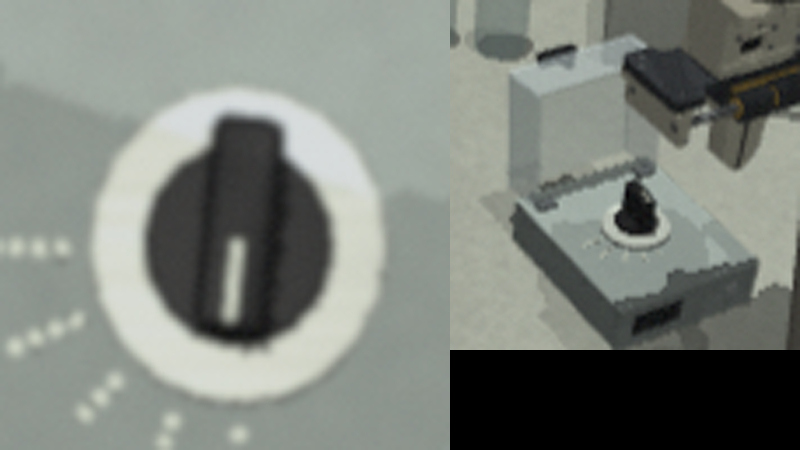

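```bash
cat >> h.py <<'E'
def dial(px,K,T,dbg=True):
    g=cv2.cvtColor(px,cv2.COLOR_RGB2GRAY)
    c=np.array([.575,-.0585]);w=lambda x,y,z:np.r_[x*UX+y*UY,z]
    u,v=proj(w(*c,.052),K,T)[0].astype(int)
    m=np.zeros_like(g);r=40;y0=max(v-r,0);sub=g[y0:v+r,u-r:u+r]
    m[y0:v+r,u-r:u+r]=(sub<100)
    k=max(cv2.findContours(m,cv2.RETR_EXTERNAL,cv2.CHAIN_APPROX_NONE)[0],key=cv2.contourArea)
    M=np.zeros_like(g);cv2.drawContours(M,[k],-1,1,-1);M=cv2.erode(M,np.ones((3,3),np.uint8))
    ys,xs=np.nonzero((M>0)&(g>110))
    p=unproj(np.c_[xs,ys],.094,K,T)[:,:2];q=np.c_[p@UX,p@UY]
    if len(q)>5:
        l=cv2.fitLine(q.astype(np.float32),cv2.DIST_HUBER,0,1e-4,1e-3).ravel();dx,dy=l[:2]*(-1 if l[0]>0 else 1)
        print("pointer n",len(q),"mean",q.mean(0).round(4),"line angle",np.arctan2(dy,-dx).round(3),"from centre",np.arctan2(q.mean(0)[1]-c[1],c[0]-q.mean(0)[0]).round(3))
E
python3 - <<'E'
from h import *
d=np.load("w11.npz");px,K,T=d["px"],d["K"],d["T"]
dial(px,K,T)
g=cv2.cvtColor(px,cv2.COLOR_RGB2GRAY)
# ring outer: ellipse fit of bright warm ring; dots at crop coords
O=np.array([268,28])
ring=np.array([(93,245),(385,245),(240,88),(240,400)])/4.5+O
for z in(.05,.054,.06):
    q=unproj(ring,z,K,T)[:,:2];print(z,(q@UX).round(4),(q@UY).round(4))
b=np.array([(215,120),(283,120),(200,330),(268,335)])/4.5+O;q=unproj(b,.094,K,T)[:,:2];print("bar",(q@UX).round(4),(q@UY).round(4))
dd=np.array([(238,433),(172,421),(117,381),(80,320),(62,247)])/4.5+O;q=unproj(dd,.05,K,T)[:,:2];print("dots",(q@UX).round(4),(q@UY).round(4))
E
```

```text
pointer n 74 mean [ 0.5659 -0.059 ] line angle 0.118 from centre -0.058
0.05 [0.577  0.5768 0.6077 0.5446] [-0.0293 -0.0923 -0.0611 -0.0609]
0.054 [0.5765 0.5763 0.6069 0.5446] [-0.0297 -0.0918 -0.061  -0.0609]
0.06 [0.5758 0.5756 0.6055 0.5445] [-0.0303 -0.0912 -0.061  -0.0609]
bar [0.5928 0.5927 0.5568 0.5558] [-0.0562 -0.0684 -0.0531 -0.0659]
dots [0.5375 0.5402 0.5488 0.5616 0.5766] [-0.0605 -0.0458 -0.0338 -0.026  -0.0226]
```

>>> step_arm(motion=[[[0.6, 0.6, 0.3], 0], [[1.31, 0.6, 0.8], 0], [[1.31, 0.6, 1.4], 0], [[1.31, 0.6, 2.02], 0], [[1.31, 0.6, 2.02], 0], [[1.31, 0.6, 2.02], 0], [[1.31, 0.6, 2.02], 0]])

```text
time: 41.65
tool_pos: [0.4523, -0.3294, 0.0616]
tool_rot: [3.14, -0.004, -0.46]
contact_force: [-0.4, -0.6, 0.0]
opening: 0.0005
grip_force: 0.0
```

>>> step_arm(motion=[[[0, -0.1, 0], 0], [[0, -0.2, 0], 0], [[0, -0.28, 0], 0], [[0, -0.28, 0], 0], [[0, -0.28, 0], 0]])

```text
time: 42.28
tool_pos: [0.4587, -0.3132, 0.0596]
tool_rot: [-3.142, 0.0, -0.46]
contact_force: [-2.0, -0.5, 1.6]
opening: 0.0004
grip_force: 0.9
```

```bash
python3 - <<'E'
from h import *
cs()
px,K,T=cam("wrist");np.savez("w12.npz",px=px,K=K,T=T)
print(proj(np.r_[.5755*UX-.061*UY,.094],K,T),proj(np.r_[.56*UX-.05*UY,.094],K,T))
dial(px,K,T)
px,K,T=cam("top");np.savez("t12.npz",px=px,K=K,T=T)
E
```

```text
c 0.5498 -0.0787 0.0596 yaw -0.46 F [-2.  -0.5  1.6]
[[285.13812618 211.36700715]] [[264.24514385 240.94609846]]
pointer n 10 mean [ 0.5711 -0.0577] line angle 0.521 from centre 0.204
```

>>> step_arm(motion=[[[0, 0.2, 0], 0], [[0, 0.2, -0.7], 0], [[-0.6, 0, -1.5], 0], [[-1.31, -0.3, -2.02], 0], [[-1.31, -0.3, -2.02], 0], [[-1.31, -0.3, -2.02], 0], [[-1.31, -0.3, -2.02], 0]])

```text
time: 43.25
tool_pos: [0.3965, -0.263, 0.1798]
tool_rot: [-3.141, 0.001, -0.461]
contact_force: [-0.2, 0.6, 0.1]
opening: 0.0005
grip_force: 0.0
```

```bash
python3 - <<'E'
from h import *
cs()
px,K,T=cam("wrist");np.savez("w13.npz",px=px,K=K,T=T)
dial(px,K,T)
g=cv2.cvtColor(px,cv2.COLOR_RGB2GRAY)
u,v=proj(np.r_[.563*UX-.052*UY,.094],K,T)[0].astype(int)
np.set_printoptions(linewidth=250);print(u,v);print(g[v-22:v+16,u-18:u+26])
E
```

```text
c 0.4718 -0.061 0.1798 yaw -0.461 F [-0.2  0.6  0.1]
pointer n 75 mean [ 0.5667 -0.0557] line angle 0.466 from centre 0.321
309 91
[[212 213 213 ...  20  33  39]
 [215 215 215 ...  26  33  42]
 [216 217 216 ...  28  34  44]
 ...
 [145 143 142 ... 214 214 214]
 [146 143 141 ... 214 213 214]
 [144 144 145 ... 213 211 212]]
```

>>> step_arm(motion=[[[0.6, 0.55, 0.3], 0], [[1.31, 0.55, 0.8], 0], [[1.31, 0.55, 1.4], 0], [[1.31, 0.55, 2.02], 0], [[1.31, 0.55, 2.02], 0], [[1.31, 0.4, 2.02], 0], [[1.31, 0.28, 2.02], 0], [[1.31, 0.21, 2.02], 0], [[1.31, 0.21, 2.02], 0], [[1.31, 0.21, 2.02], 0]])

```text
time: 44.55
tool_pos: [0.4614, -0.3083, 0.06]
tool_rot: [-3.141, -0.001, -0.46]
contact_force: [0.1, -0.1, 0.1]
opening: 0.0003
grip_force: 0.1
```

```bash
python3 - <<'E'
from h import *
cs()
E
```

```text
c 0.5501 -0.0731 0.06 yaw -0.46 F [ 0.1 -0.1  0.1]
```

>>> step_arm(motion=[[[0, 0.3, 0], 0], [[0, 0.3, -0.7], 0], [[-0.6, 0, -1.5], 0], [[-1.31, -0.21, -2.02], 0], [[-1.31, -0.21, -2.02], 0], [[-1.31, -0.21, -2.02], 0], [[-1.31, -0.21, -2.02], 0]])

```text
time: 45.42
tool_pos: [0.3964, -0.263, 0.1798]
tool_rot: [-3.141, 0.001, -0.461]
contact_force: [0.6, -0.2, -0.4]
opening: 0.0005
grip_force: 0.0
```

```bash
python3 - <<'E'
from h import *
cs()
px,K,T=cam("wrist");np.savez("w14.npz",px=px,K=K,T=T)
dial(px,K,T)
E
```

```text
c 0.4718 -0.0611 0.1798 yaw -0.461 F [ 0.6 -0.2 -0.4]
pointer n 86 mean [ 0.5689 -0.0527] line angle 0.823 from centre 0.762
```

```bash
python3 - <<'E'
from h import *
for f in("w11","w13","w14"):
    d=np.load(f+".npz");px,K,T=d["px"],d["K"],d["T"];g=cv2.cvtColor(px,cv2.COLOR_RGB2GRAY).astype(np.float32)
    # rectify: 0.1 mm grid in controller frame at z=.094 and z=.05
    def rect(z,cx=.5755,cy=-.060,r=.045):
        X,Y=np.meshgrid(np.arange(cx-r,cx+r,.0002),np.arange(cy-r,cy+r,.0002))
        P=np.c_[X.ravel()[:,None]*UX+Y.ravel()[:,None]*UY,np.full(X.size,z)]
        uv=proj(P,K,T).astype(np.float32).reshape(*X.shape,2)
        return X,Y,cv2.remap(g,uv[...,0],uv[...,1],cv2.INTER_CUBIC)
    X,Y,I=rect(.094)
    R2=np.hypot(X-.5755,Y+.060)
    m=(R2<.0185)&(I>75);n,lab,st,_=cv2.connectedComponentsWithStats(m.astype(np.uint8))
    # component that is elongated and inside
    for i in range(1,n):
        if 100<st[i,4]<2500:
            s=lab==i;w=I[s]-60;x,y=X[s],Y[s];mx,my=np.average(x,weights=w),np.average(y,weights=w)
            C=np.cov(np.c_[x,y].T*1e3,aweights=w);ev,V=np.linalg.eigh(C);v=V[:,1]*(-1 if V[0,1]>0 else 1)
            print(f,st[i,4],"mean",round(mx,4),round(my,4),"len sd",ev.round(2),"ang",np.arctan2(v[1],-v[0]).round(3),"c-ang",np.arctan2(my+.0601,.5755-mx).round(3))
    X,Y,I=rect(.05);R2=np.hypot(X-.5757,Y+.0608)
    bg=cv2.GaussianBlur(I,(0,0),25);m=(R2>.033)&(R2<.0445)&(I-bg>12);n,lab,st,ce=cv2.connectedComponentsWithStats(m.astype(np.uint8))
    print(" dots",[np.arctan2(.0002*ce[i][1]-.105+.0608,.5757-(.5305+.0002*ce[i][0])).round(3) for i in range(1,n) if 15<st[i,4]<400])
E
```

```text
w11 1784 mean 0.566 -0.059 len sd [ 1.08 16.87] ang 0.112 c-ang 0.116
 dots [np.float64(0.016), np.float64(1.605), np.float64(1.596)]
w13 1760 mean 0.5667 -0.0557 len sd [ 1.05 16.38] ang 0.463 c-ang 0.462
 dots [np.float64(0.013), np.float64(1.601), np.float64(1.596)]
 dots [np.float64(0.013), np.float64(1.599), np.float64(1.6)]
```

```bash
python3 - <<'E'
from h import *
for f in("w13","w14"):
    d=np.load(f+".npz");px,K,T=d["px"],d["K"],d["T"];g=cv2.cvtColor(px,cv2.COLOR_RGB2GRAY).astype(np.float32)
    X,Y=np.meshgrid(np.arange(.5505,.6,.0002),np.arange(-.085,-.035,.0002))
    P=np.c_[X.ravel()[:,None]*UX+Y.ravel()[:,None]*UY,np.full(X.size,.094)];uv=proj(P,K,T).astype(np.float32).reshape(*X.shape,2)
    I=cv2.remap(g,uv[...,0],uv[...,1],cv2.INTER_CUBIC)
    for th in(90,110,130):
        n,lab,st,_=cv2.connectedComponentsWithStats((I>th).astype(np.uint8))
        for i in range(1,n):
            s=lab==i
            if 300<st[i,4]<3000:
                mx,my=X[s].mean(),Y[s].mean();ev,V=np.linalg.eigh(np.cov(np.c_[X[s],Y[s]].T*1e3));v=V[:,1]*(-1 if V[0,1]>0 else 1)
                print(f,th,st[i,4],round(mx,4),round(my,4),ev.round(2),"ang",np.arctan2(v[1],-v[0]).round(3),"c",np.arctan2(my+.0601,.5755-mx).round(3))
E
```

```text
w13 90 1489 0.5667 -0.0557 [ 1.3  17.95] ang 0.466 c 0.462
w13 110 1201 0.5667 -0.0557 [ 0.92 16.53] ang 0.463 c 0.461
w13 130 957 0.5667 -0.0557 [ 0.64 14.99] ang 0.462 c 0.46
w14 90 1520 0.569 -0.0528 [ 1.32 18.54] ang 0.829 c 0.844
w14 110 1243 0.569 -0.0527 [ 0.96 17.02] ang 0.83 c 0.844
w14 130 1011 0.5689 -0.0527 [ 0.68 15.96] ang 0.826 c 0.843
```

>>> step_arm(motion=[[[0, -0.3, -0.7], 0], [[0.5, -0.73, -1.1], 0], [[1.4, -0.73, -1.1], 0], [[2.3, -0.73, -1.1], 0], [[3.2, -0.73, -1.1], 0], [[4.0, -0.73, -1.1], 0], [[4.34, -0.73, -1.1], 0], [[4.34, -0.73, -1.1], 0], [[4.34, -0.73, -1.1], 0], [[4.34, -0.73, -1.1], 0]])

```text
time: 46.72
tool_pos: [0.6485, -0.3385, 0.2474]
tool_rot: [3.141, -0.0, -0.46]
contact_force: [0.1, 0.2, 0.1]
opening: 0.0004
grip_force: 0.0
```

```bash
python3 - <<'E'
from h import *
x,y,z=cs()
px,K,T=cam("side")
for th in(1.4,1.7):
    f=np.radians(35.3)+th;b=-.135*np.cos(f);h=.05+.135*np.sin(f);p=np.r_[(.635+b)*UX-.0585*UY,h];uv=proj(p,K,T)[0].round().astype(int)
    print(th,uv,px[uv[1]-2:uv[1]+3,uv[0]-2:uv[0]+3].mean().round(1))
print("down",(z-.1335)/.06,"x to .729",(.729-x)/.06,"y",-(-.0175-y)/.06)
for t in range(95,45,-5):
    f=np.radians(28.1+t);print(t,((.635-.1168*np.cos(f)+.010-.003-.729)/.06).round(2),(-(.05+.1168*np.sin(f)-.0115-.1335)/.06).round(2))
E
```

```text
c 0.7313 -0.0176 0.2474 yaw -0.46 F [0.1 0.2 0.1]
1.4 [386  99] 134.1
1.7 [379 100] 80.2
down 1.89803382743504 x to .729 -0.03901905852646825 y -0.0016577629649620895
95 -0.39 -0.05
90 -0.53 -0.13
85 -0.69 -0.21
80 -0.85 -0.27
75 -1.01 -0.31
70 -1.18 -0.34
65 -1.34 -0.36
60 -1.51 -0.36
55 -1.68 -0.35
50 -1.85 -0.32
```

>>> step_arm(motion=[[[0, 0, 0.7], 0], [[0, 0, 1.4], 0], [[0, 0, 1.9], 0], [[0, 0, 1.9], 0], [[0, 0, 1.9], 0]])

```text
time: 47.4
tool_pos: [0.6497, -0.3392, 0.1352]
tool_rot: [3.141, -0.003, -0.46]
contact_force: [0.3, 0.2, 0.2]
opening: 0.0008
grip_force: 0.0
```

>>> step_arm(motion=[[[-0.2, 0, 0], 0], [[-0.36, 0, -0.03], 0], [[-0.5, 0, -0.1], 0], [[-0.65, 0, -0.17], 0], [[-0.81, 0, -0.24], 0], [[-0.97, 0, -0.29], 0], [[-0.97, 0, -0.29], 0]])

```text
time: 48.28
tool_pos: [0.5963, -0.3126, 0.1506]
tool_rot: [-3.142, 0.0, -0.46]
contact_force: [0.4, 0.6, 0.8]
opening: 0.0007
grip_force: 0.1
```

Continue over the top until it falls shut, then lift and withdraw.

>>> step_arm(motion=[[[-0.17, 0, -0.04], 0], [[-0.34, 0, -0.07], 0], [[-0.5, 0, -0.08], 0], [[-0.67, 0, -0.08], 0], [[-0.84, 0, -0.07], 0], [[-1.0, 0, -0.05], 0], [[-1.0, 0, -0.05], 0], [[-1.0, 0, -0.6], 0], [[-1.0, 0, -1.2], 0], [[-1.0, 0, -1.2], 0]])

```text
time: 49.52
tool_pos: [0.5447, -0.2873, 0.2255]
tool_rot: [3.14, -0.007, -0.46]
contact_force: [1.2, -0.4, 0.6]
opening: 0.0004
grip_force: 0.0
```

```bash
python3 - <<'E'
from h import *
x,y,z=cs()
px,K,T=cam("side")
for th in(0,.3,.6,.9,1.2,1.4,1.7):
    f=np.radians(35.3)+th;b=-.135*np.cos(f);h=.05+.135*np.sin(f);p=np.r_[(.635+b)*UX-.0585*UY,h];uv=proj(p,K,T)[0].round().astype(int)
    print(th,uv,px[uv[1]-2:uv[1]+3,uv[0]-2:uv[0]+3].mean().round(1))
E
```

```text
c 0.6156 -0.0175 0.2255 yaw -0.46 F [ 1.2 -0.4  0.6]
0 [414 139] 117.3
0.3 [410 126] 49.1
0.6 [405 115] 160.6
0.9 [398 106] 154.1
1.2 [390 101] 146.9
1.4 [386  99] 158.4
1.7 [379 100] 160.6
```

>>> step_arm(motion=[[[0, 0, -0.3], 0], [[-0.7, 0.3, -0.3], 0], [[-1.5, 0.66, -0.3], 0], [[-2.2, 0.66, -0.3], 0], [[-2.2, 0.66, -0.3], 0], [[-2.2, 0.66, -0.3], 0], [[-2.2, 0.66, -0.3], 0]])

```text
time: 50.45
tool_pos: [0.4081, -0.2635, 0.2398]
tool_rot: [-3.142, 0.0, -0.46]
contact_force: [-0.6, -0.2, 0.0]
opening: 0.0001
grip_force: 0.0
```

```bash
python3 - <<'E'
from h import *
import pickle
x,y,z=cs()
px,K,T=cam("side");a0=pickle.load(open("c0.pkl","rb"))["side"]["pixels"]
for th in(0,.1,.2,.3,.6,1.7):
    f=np.radians(35.3)+th;b=-.135*np.cos(f);h=.05+.135*np.sin(f);p=np.r_[(.635+b)*UX-.0585*UY,h];uv=proj(p,K,T)[0].round().astype(int)
    print(th,uv,px[uv[1]-2:uv[1]+3,uv[0]-2:uv[0]+3].mean().round(1),a0[uv[1]-2:uv[1]+3,uv[0]-2:uv[0]+3].mean().round(1))
d=np.abs(px.astype(int)-a0).max(2)[115:185,365:440];print("controller region diff: mean",d.mean().round(1),"frac>40",(d>40).mean().round(3))
w,K,T=cam("wrist");np.savez("w15.npz",px=w,K=K,T=T)
g=cv2.cvtColor(w,cv2.COLOR_RGB2GRAY);u,v=proj(np.r_[.5255*UX-.060*UY,.134],K,T)[0].astype(int)
m=(g[v-20:v+20,u-35:u+35]<80).astype(np.uint8);c=max(cv2.findContours(m,0,1)[0],key=cv2.contourArea);r=cv2.minAreaRect(c);print("handle",r,unproj((r[0][0]+u-35,r[0][1]+v-20),.134,K,T)[0,:2]@np.c_[UX,UY])
dial(w,K,T)
E
```

```text
c 0.4825 -0.0563 0.2398 yaw -0.46 F [-0.6 -0.2  0. ]
0 [414 139] 40.1 44.0
0.1 [413 135] 149.5 145.5
0.2 [412 131] 167.1 162.3
0.3 [410 126] 178.8 173.3
0.6 [405 115] 162.0 157.6
1.7 [379 100] 162.2 157.5
controller region diff: mean 11.5 frac>40 0.093
handle ((35.5, 19.5), (11.0, 41.0), 90.0) [ 0.52621817 -0.06032668]
```

```bash
python3 - <<'E'
from h import *
for f in("w8","w15"):
    d=np.load(f+".npz");px,K,T=d["px"],d["K"],d["T"]
    hsv=cv2.cvtColor(px,cv2.COLOR_RGB2HSV);m=((hsv[...,2]>197)&(hsv[...,1]<40)).astype(np.uint8);m[200:]=0;m[:,250:]=0
    m=cv2.morphologyEx(m,cv2.MORPH_CLOSE,np.ones((3,3)));m=cv2.morphologyEx(m,cv2.MORPH_OPEN,np.ones((7,7)))
    for c in cv2.findContours(m,0,1)[0]:
        w=(unproj(c[:,0],.02,K,T)[:,:2]*1e3).astype(np.float32)
        if cv2.contourArea(c)>500:print(f,cv2.minAreaRect(w),cv2.contourArea(w))
px,K,T=cam("top");print(*rects(px,K,T,lo=140,size=(.058,.111)),sep="\n")
px0=__import__("pickle").load(open("c0.pkl","rb"))["top"]["pixels"]
d=(np.abs(px.astype(int)-px0).max(2)>45).astype(np.uint8);d[300:]=0
for c in cv2.findContours(cv2.morphologyEx(d,cv2.MORPH_OPEN,np.ones((2,2))),0,1)[0]:
    if cv2.contourArea(c)>15:print("changed",cv2.boundingRect(c))
E
```

```text
w8 ((600.8851318359375, -27.41327667236328), (106.86991882324219, 54.78924560546875), 89.3545913696289) 4701.6342697904765
w15 ((600.800048828125, -27.15332794189453), (107.39822387695312, 55.367374420166016), 89.28636169433594) 4717.207863645839

changed (409, 294, 10, 7)
changed (474, 290, 18, 11)
changed (449, 266, 9, 7)
changed (454, 261, 11, 9)
changed (518, 238, 12, 17)
changed (407, 229, 103, 65)
changed (417, 226, 30, 19)
changed (291, 211, 13, 19)
changed (428, 210, 26, 25)
changed (262, 209, 14, 18)
changed (456, 202, 30, 30)
changed (265, 172, 11, 20)
changed (338, 169, 37, 21)
```

```bash
python3 -c "
from cell import robot
print(robot.hand_in())"
```

```text
the job is handed in; nothing more can be done
None
```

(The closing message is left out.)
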